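# Roll the square tube marked face up against the fence

## Task

The marked-out face of the square tube lies underneath: get the tube ready for welding. Drop the rusty offcut that lies in front of the steel-angle fence into the scrap tray, then roll the tube over on the table, one face at a time and without lifting it off, until its white face with the red lines is on top, and slide it up square and tight against the fence. The fence is already set and lies there loose: do not shift it, and leave the other things on the table where they are.

Things in the scene. Friction and masses are not known exactly. Their poses are not given: they have to be found in the camera images.
- tube: steel square tube, 80 x 80 mm, 130 mm long, 3 mm wall, open ends, edges rounded to 6 mm radius, about 0.9 kg. Origin at its middle (40 mm above the table when flat), x along the tube. Its -z face is white with red lines, its +z face has a dark weld seam; it starts seam up. Pushed low on a side it slides, pushed up and over near the top edge it tips (friction on the table about 0.35 to 0.65)
- tube_mark (a point): centre of the tube's white marked-out face (its -z face: two red lines, two punch marks), 40 mm from the tube's middle. Each quarter roll towards the fence carries the tube about 80 mm; two of them bring this face on top
- tube_end_a (a point): on the tube's centre line at its +x end, 65 mm from the middle
- tube_end_b (a point): on the tube's centre line at its -x end, 65 mm from the middle
- fence: steel angle 60 x 60 x 8 mm, 320 mm long, 2.27 kg, lying loose: it shifts when pushed with more than about 8 N. Origin on the table at the middle of the foot of its upright face; x along it, z up. The upright face is the plane y = 0, 60 mm high; its foot reaches 60 mm to +y behind. The tube belongs on the -y side, where it starts 190 to 240 mm away and within 0.2 rad of parallel
- offcut: loose offcut of rusty square bar, 25 x 25 mm and 60 mm long, 0.29 kg, lying on the table just in front of the fence where the tube is to go. Origin at its middle (12.5 mm above the table), x along its length, z up; its length points roughly across the fence
- scrap_tray: green sheet-steel scrap tray, open on top, fixed, 200 mm along its x, 150 mm along its y, 70 mm high, 3 mm walls and floor, a few flat bits of scrap (up to 11 mm high) on its floor. Origin on the table under its middle
- hammer: bystander: hammer with a wooden handle, 300 mm long, lying; origin on the table under its middle
- magnet: bystander: red triangular welding magnet, sides 87 mm, 18 mm thick, lying flat; origin at its underside
- tape: bystander: yellow tape measure, about 90 x 62 mm, 34 mm high, lying flat; origin at its underside
- square: bystander: combination square with a 300 mm rule, 17 mm thick, lying flat; origin under one end of the rule, x along the rule
- clamp: bystander: F-clamp with a 300 mm bar, 120 mm wide, about 31 mm thick, lying flat; origin on the table under the middle of its bar, x along the bar
- spray_can: bystander: standing spray can, 66 mm in diameter, 190 mm high; origin at its underside
- brush: bystander: wire brush with a wooden handle, 240 mm long, lying; origin on the table under its middle
- fence_end_a (a point): foot of the fence's upright face at its +x end, 160 mm from its middle
- fence_end_b (a point): foot of the fence's upright face at its -x end, 160 mm from its middle
Things that resemble listed ones, but are neither listed nor needed, are in the scene too. What is shaped like the tube but brown or green is not meant. There is more than one size of the offcut; the job needs the smaller.

How it is judged:
On the way, in this order (a step that is already met when the one before it is completed fails the run):
1. the tube has been rolled a first quarter turn and lies flat on its next face, the white face to one side (height (world z) of tube_mark between 0.035 and 0.045 m and height (world z) of tube between 0.037 and 0.0425 m), for 0.2 s.
2. the tube has been rolled on until it lies flat with its white face on top (height (world z) of tube_mark above 0.077 m and height (world z) of tube below 0.0425 m), for 0.2 s.
At the end, for the whole second after the job is handed in: The tube lies flat on the table with its white face on top, at rest, both of its ends within 3 mm of touching the fence's upright face, its middle within 100 mm of the fence's middle; the offcut lies in the scrap tray, below its rim (all of step 2 and y of tube_end_a in the frame of fence between -0.043 and -0.037 m and y of tube_end_b in the frame of fence between -0.043 and -0.037 m and x of tube in the frame of fence between -0.1 and 0.1 m and linear speed of tube below 0.01 m/s and x of offcut in the frame of scrap_tray between -0.1 and 0.1 m and y of offcut in the frame of scrap_tray between -0.075 and 0.075 m and height (world z) of offcut below 0.06 m and linear speed of offcut below 0.02 m/s).
It fails at once if the tube is lifted off the table (height (world z) of tube above 0.068 m).
It fails at once if a bystander is moved by more than 20 mm (distance of any of hammer, magnet, tape, square, clamp, spray_can, brush from where it was at the start of the episode above 0.02 m).
It fails at once if the fence is shifted by more than 3 mm (distance of any of fence, fence_end_a, fence_end_b from where it was at the start of the episode above 0.003 m).
It also fails if it takes over 72 s, if anything falls off the work surface, if the arm or the gripper's body presses on something with over 40 N, if the wrist force passes 120 N, or if a joint passes its speed limit or range.

## Robot

A 7-joint arm with a two-finger parallel gripper is mounted at the origin on the work surface. World frame = base frame: x ahead of the robot, y to its left, z up, the work surface at z = 0. Lengths are in m, angles in rad, forces in N, time in s.
With the tool pointing down it reaches from about 0.4 to 0.85 m from the base axis. Payload 10.4 kg.
Tool frame: the origin (TCP) lies on the centre line of the jaws, within the pads' length; the fingertips stand 8 mm ahead of it and the grasp point (between the pads) lies 11 mm behind it; z points along the fingers, y is the direction in which the jaws open and shut (so a half turn about z gives the same grasp; the last joint's range is limited). The gripper opens to 85 mm and grips with 20 to 120 N. Pads are 22 mm wide; open, the fingers measure 114 mm over their backs; the gripper's body (76 mm by 85 mm) begins 54 mm behind the grasp point. The pads swing forward as they close: fully open they stand 13 mm farther back than shut.
Start: joints at [-1.305, 0.332, -0.065, 1.46, 0.022, 1.35, -0.088], TCP at [0.178, 0.599, 0.211] pointing down, gripper open.
Joint ranges: [-2.6, 2.6], [-0.5, 2.12], [-1.47, 1.34], [0.16, 2.42], [-1.27, 4.41], [0.06, 2.06], [-2.6, 2.6]. Speed limits (rad/s): [2.22, 2.22, 2.79, 2.79, 3.14, 3.14, 3.14].

## Interface

Orientations are given as a unit quaternion [x, y, z, w].
In Python, from workcell import manip gives the robot as it stands.
- The arm moves only by the tool arm_command, never from a script. Its argument "targets" is text: rows parted by semicolons, each of 6 numbers parted by spaces: the shift along the tool's x, y, z in mm, then the turn, a rotation vector about the tool's x, y, z in rad. A call has 1 to 5 rows; each row shifts and turns the commanded pose from where the row before left it, along the tool's axes as they then stand; what a row does not reach is not made up. A row lasts 1/8 s, in which the tool goes at most 62.5 mm and 10.7 degrees, less where a joint would pass 70% of its speed; a pose out of reach is approached as far as the arm can. A call is refused whole if a number of a shift passes 62.5 or a number of a turn 0.188, either way. A call with a gripper value outside its range is refused whole. "grip" is the finger opening in mm, from 0 to 85.4, set as the call begins (left out, the last holds). The fingers move at their own pace and stop on an object; "squeeze" is the grip in N (left out, the last holds). Time passes only in rows, so rows that do not move let the fingers close. It gives the time, the measured TCP pose, the force and the opening at its end, in the units of the state.
- manip.get_obs(): the state, without advancing time (a new reading comes with each control period).
- manip.camera(name): name is "scene" or "top" or "wrist"; returns a dict with "frame" (480x640x3 uint8, red, green, blue), "vertical_fov" (degrees; the focal length in pixels is half the picture's height over the tangent of half this angle, whatever the lens; pixels are square), "cx", "cy" (the principal point, pixels), "rvec" (rotation vector, rad) and "tvec" (3), from world to camera coordinates, as OpenCV has them. Camera axes: x right, y down, z forward; pixel columns grow to the right and rows downward; lengths in m; the calibration is good to about 2 mm. A picture is of the moment at which its call begins. There is no depth.
- manip.hand_in(): hands the job in, once; it reports no verdict.
Trained networks look in a picture, given as the dict that the camera call returned (one of the last four; its "shot" number tells which), for a name from the list of things; names that differ only in an ending like _2 or _b are one class to them, and where a whole thing is asked for, a point or a joint stands for the part that bears it (a point fixed in the world has none). Each returns a list of dicts, best first, with "p" (0 to 1); they miss things now and then, are a little off and sometimes report something else, mostly with a low value. They report only what shows in the picture. A call takes as long as a camera call. They do not tell look-alikes from the thing itself.
- manip.search_frame(picture, name): "xyz" ([x, y, z] in m, in the coordinates of the camera as it stood for that picture, good to about 4 mm: the middle of the surface that is visible of it).
The state is a dict: "clock": time; "joint_pos": joint angles; "joint_velocities": joint speeds; "tau": joint torques, N m; "position": TCP position; "ee_rot": TCP orientation; "ft_force": force on the tool from outside, world axes, zero at the start; "torque": the same for the moment, N m; "grip_width": opening from 0.0 (shut) to 1.0 (fully open).
Only numpy, scipy, OpenCV 4.12 (cv2) and the standard library are available. Lean on these libraries where they do the work, as an engineer would, in place of code of your own. Each camera call takes 0.05 s, during which the arm holds its last target.

## Working session

There is one attempt and no reset: what is moved stays moved. The work goes in short steps, Python scripts to look and compute and a tool call to move; the robot and the scene stay as the last step left them, time stands still between calls to the robot, and variables do not carry over. Pictures are saved under pics/ and viewed, and the job is handed in when it is done.

Besides the shell and the picture viewer there is one more tool, called after "Emit:" by a JSON object that holds its "name" and its "arguments". arm_command: Moves the arm, as the interface text tells. Its arguments: {"type":"object","properties":{"targets":{"type":"string"},"grip":{"type":"number"},"squeeze":{"type":"number"}},"required":["targets"]}

```bash
ls; mkdir -p pics
cat > h.py <<'E'
import numpy as np, cv2
from workcell import manip
from scipy.spatial.transform import Rotation as R
def cam(n,save=None):
    p=manip.camera(n)
    if save: cv2.imwrite('pics/'+save+'.png',p['frame'][:,:,::-1])
    return p
def K(p):
    f=240/np.tan(np.radians(p['vertical_fov'])/2)
    return f,p['cx'],p['cy']
def RT(p): return cv2.Rodrigues(np.array(p['rvec'],float))[0],np.array(p['tvec'],float).ravel()
def c2w(p,x):
    r,t=RT(p); return r.T@(np.array(x)-t)
def proj(p,X):
    r,t=RT(p); c=np.atleast_2d(X)@r.T+t; f,cx,cy=K(p)
    return np.c_[f*c[:,0]/c[:,2]+cx,f*c[:,1]/c[:,2]+cy]
def ray(p,uv,z):
    r,t=RT(p); f,cx,cy=K(p); o=-r.T@t
    d=r.T@np.array([(uv[0]-cx)/f,(uv[1]-cy)/f,1]); return o+d*(z-o[2])/d[2]
E
python3 - <<'E'
from h import *
np.set_printoptions(precision=4,suppress=True)
o=manip.get_obs(); print(o)
for n in ['scene','top','wrist']:
    p=cam(n,n+'0'); print(n,p['vertical_fov'],p['cx'],p['cy'],p['rvec'],p['tvec'],[k for k in p])
    if n!='wrist':
      for nm in ['tube','fence','offcut','scrap_tray','hammer','magnet','tape','square','clamp','spray_can','brush']:
        r=manip.search_frame(p,nm)
        for d in r[:4]: print(nm,round(d['p'],2),c2w(p,d['xyz']),proj(p,c2w(p,d['xyz']))[0].round())
E
```

```text
pics
{'clock': 0.0, 'joint_pos': array([-1.3046,  0.3329, -0.0647,  1.4609,  0.0216,  1.3499, -0.0885]), 'joint_velocities': array([-0.0019,  0.0008,  0.0001, -0.0004,  0.0008, -0.0013, -0.0009]), 'tau': array([ -0.0002, -62.5454,   0.049 , -39.1594,   0.0161,   0.0101,
        -0.    ]), 'position': array([0.1779, 0.5987, 0.2101]), 'ee_rot': array([ 0.1439,  0.9896, -0.0007, -0.0001]), 'ft_force': array([ 0.0107, -0.1985,  0.1757]), 'torque': array([ 0.0177, -0.0195,  0.0406]), 'grip_width': 0.9984319670372269}
scene 42.550133824439165 317.7307267686706 238.38261997460438 [ 1.5677  1.9485 -0.8174] [ 0.1203 -0.3276  1.8325] ['frame', 'vertical_fov', 'cx', 'cy', 'rvec', 'tvec', 'shot']
tube 0.81 [ 0.52   -0.0973  0.0806] [282. 217.]
tube 0.69 [ 0.7    -0.095   0.0761] [262. 274.]
tube 0.65 [ 0.2625 -0.3628  0.079 ] [210. 139.]
fence 0.9 [0.5838 0.1899 0.0103] [400. 278.]
fence 0.34 [ 0.7474 -0.286   0.129 ] [164. 258.]
fence 0.21 [ 0.5221 -0.0944  0.0812] [283. 217.]
offcut 0.92 [0.506  0.0952 0.0237] [364. 243.]
offcut 0.87 [0.3173 0.2369 0.0385] [432. 197.]
scrap_tray 0.9 [ 0.511  -
[... 1273 characters left out ...]
.89 [0.508  0.4114 0.0209] [157. 259.]
hammer 0.7 [ 0.7106 -0.29    0.1705] [454. 158.]
magnet 0.21 [ 0.4957 -0.1035  0.0794] [366. 260.]
tape 0.93 [ 0.3899 -0.0209  0.0352] [331. 307.]
tape 0.39 [ 0.4967 -0.1062  0.0799] [368. 260.]
square 0.61 [0.8011 0.2425 0.012 ] [229. 148.]
clamp 0.73 [0.5519 0.1851 0.0097] [249. 242.]
clamp 0.58 [ 0.8399 -0.0847  0.0208] [354. 131.]
spray_can 0.67 [0.5021 0.0988 0.0217] [282. 261.]
spray_can 0.59 [ 0.7128 -0.288   0.171 ] [453. 157.]
brush 0.8 [ 0.3186 -0.1869  0.0171] [400. 337.]
wrist 71.0738078951211 320.36760330212456 244.0957073601046 [-2.3163 -1.7284 -0.2602] [-0.6248 -0.039   0.3789] ['frame', 'vertical_fov', 'cx', 'cy', 'rvec', 'tvec', 'shot']
```

View pics/scene0.png

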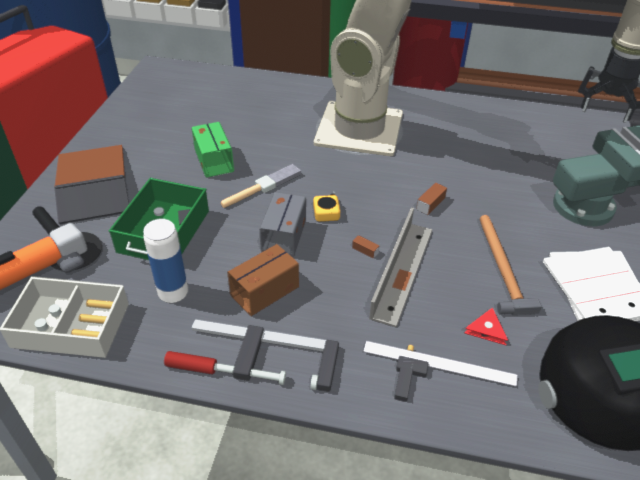

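View pics/top0.png

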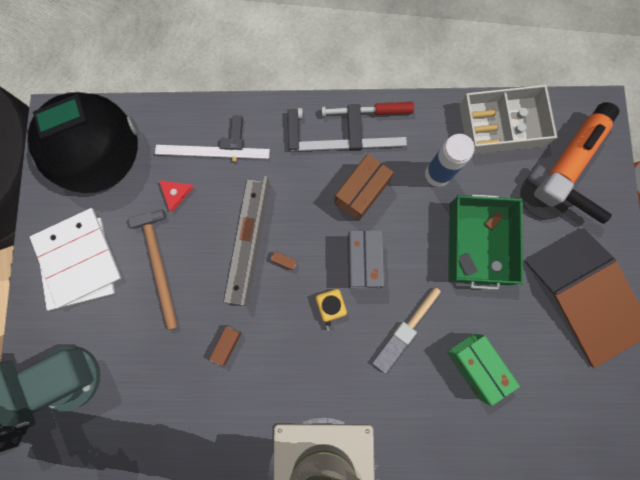

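View pics/wrist0.png

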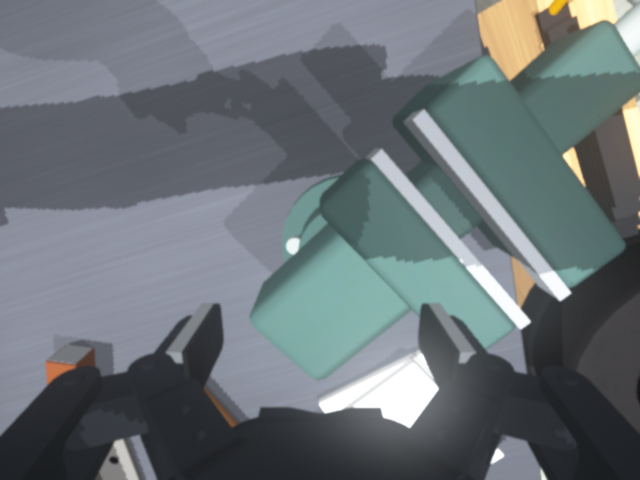

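Run:
```python
import cv2
a=cv2.imread('pics/top0.png');cv2.imwrite('pics/c1.png',cv2.resize(a[165:315,210:410],None,fx=4,fy=4,interpolation=cv2.INTER_CUBIC))
a=cv2.imread('pics/scene0.png');cv2.imwrite('pics/c2.png',cv2.resize(a[180:330,240:440],None,fx=4,fy=4,interpolation=cv2.INTER_CUBIC))
```

```text
(no output)
```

View pics/c1.png

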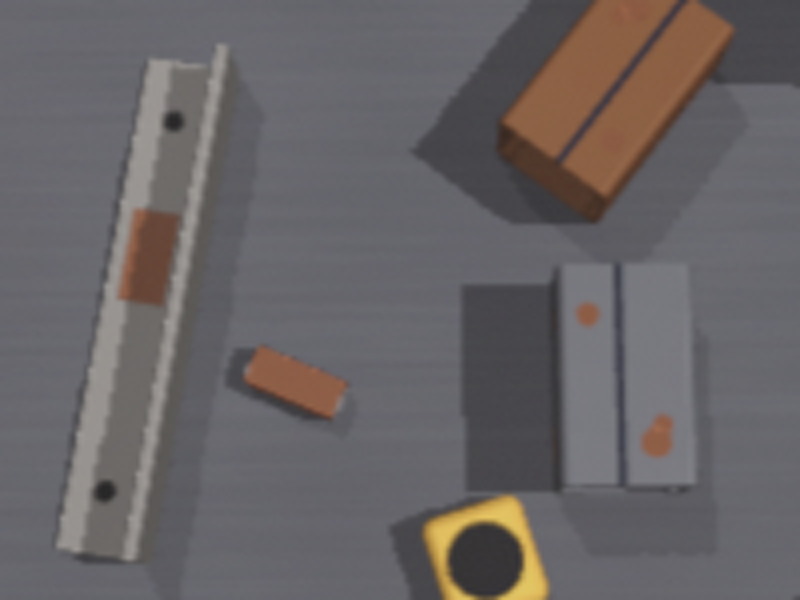

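View pics/c2.png

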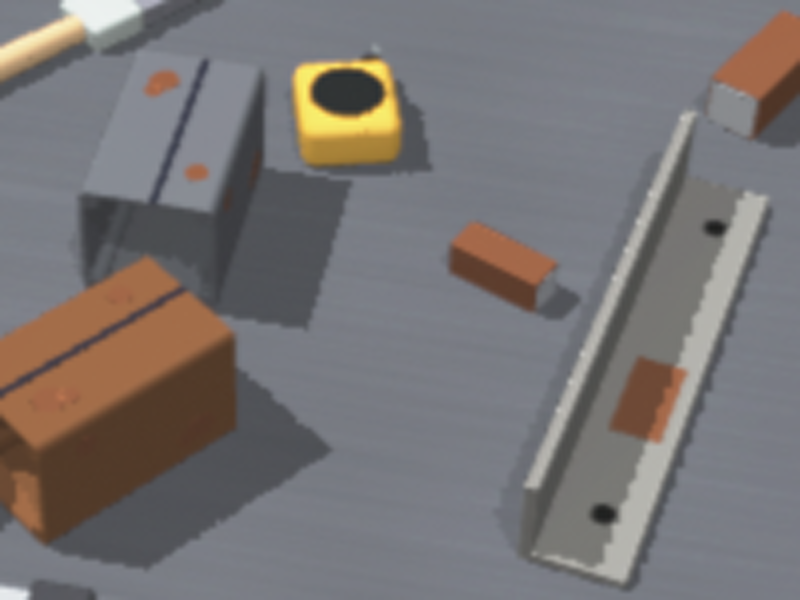

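```bash
cat > m.py <<'E'
from h import *
import pickle
P={n:None for n in ['top','scene']}
for n in P: P[n]=manip.camera(n)
pickle.dump(P,open('P.pkl','wb'))
E
python3 m.py
python3 - <<'E'
from h import *; import pickle
np.set_printoptions(precision=4,suppress=True)
P=pickle.load(open('P.pkl','rb'))
t=lambda u,v,z: ray(P['top'],(210+u/4,165+v/4),z)
s=lambda u,v,z: ray(P['scene'],(240+u/4,180+v/4),z)
print('fence top-edge far', t(225,45,.06), s(535,487,.06)); print('near',t(138,558,.06),s(688,112,.06)); print('foot far scene',s(528,553,0))
print('tube top corners T',[t(*q,.08) for q in [(560,265),(687,265),(694,487),(561,487)]])
print('tube top corners S',[s(*q,.08) for q in [(212,210),(80,195),(140,52),(265,68)]])
print('tape T', [t(*q,.034) for q in [(425,522),(512,497),(548,595)]])
print('tape S', [s(*q,.034) for q in [(305,132),(400,128),(293,68),(385,62)]])
print('off T',[t(*q,.025) for q in [(262,347),(345,382),(332,418),(247,374)]])
print('off S',[s(*q,.025) for q in [(473,222),(556,264),(534,283),(450,245)]])
E
```

```text
fence top-edge far [0.7077 0.1369 0.06  ] [0.7101 0.1446 0.06  ]
near [0.3945 0.1827 0.06  ] [0.3976 0.1923 0.06  ]
foot far scene [0.7048 0.1448 0.    ]
tube top corners T [array([ 0.5649, -0.0661,  0.08  ]), array([ 0.5645, -0.1406,  0.08  ]), array([ 0.4345, -0.1413,  0.08  ]), array([ 0.4346, -0.0649,  0.08  ])]
tube top corners S [array([ 0.5657, -0.061 ,  0.08  ]), array([ 0.5704, -0.1365,  0.08  ]), array([ 0.4405, -0.1359,  0.08  ]), array([ 0.4381, -0.0593,  0.08  ])]
tape T [array([0.4165, 0.0144, 0.034 ]), array([ 0.4315, -0.0381,  0.034 ]), array([ 0.3732, -0.059 ,  0.034 ])]
tape S [array([ 0.4382, -0.0342,  0.034 ]), array([0.4215, 0.0216, 0.034 ]), array([ 0.3806, -0.0543,  0.034 ]), array([0.3617, 0.0009, 0.034 ])]
off T [array([0.5246, 0.1153, 0.025 ]), array([0.5026, 0.0638, 0.025 ]), array([0.4804, 0.0716, 0.025 ]), array([0.5078, 0.1244, 0.025 ])]
off S [array([0.4846, 0.0777, 0.025 ]), array([0.5089, 0.1306, 0.025 ]), array([0.5273, 0.1203, 0.025 ]), array([0.507 , 0.0677, 0.025 ])]
```

```bash
cat >> h.py <<'E'
def down(jaw):  # tool down; tool y axis along angle jaw in world xy (mod pi picked nearest to current)
    c=R.from_quat(manip.get_obs()['ee_rot']); best=None
    for k in (0,np.pi):
        a=jaw+k; y=np.array([np.cos(a),np.sin(a),0]); z=np.array([0,0,-1.]); x=np.cross(y,z)
        r=R.from_matrix(np.c_[x,y,z]); m=(c.inv()*r).magnitude()
        if best is None or m<best[0]: best=(m,r)
    return best[1]
def rows(pos,rot,step=50,ang=0.15):
    o=manip.get_obs(); c=R.from_quat(o['ee_rot']); p=np.array(o['position'])
    rv=(c.inv()*rot).as_rotvec(); d=np.array(pos)-p
    n=int(max(np.ceil(np.linalg.norm(d)*1e3/step),np.ceil(np.linalg.norm(rv)/ang),1))
    out=[]
    for i in range(n):
        ci=c*R.from_rotvec(rv*i/n); s=ci.inv().apply(d/n)*1e3
        out.append(' '.join(f'{v:.1f}' for v in s)+' '+' '.join(f'{v:.3f}' for v in rv/n))
    print(n,'rows; d',d.round(4),'rv',rv.round(3))
    for i in range(0,n,5): print('; '.join(out[i:i+5]))
E
python3 - <<'E'
from h import *
print(R.from_quat(manip.get_obs()['ee_rot']).as_matrix().round(3))
rows([0.50,0.09,0.24],down(np.radians(-25)))
E
```

```text
[[-0.959  0.285  0.   ]
 [ 0.285  0.959  0.   ]
 [ 0.     0.    -1.   ]]
13 rows; d [ 0.322  -0.5091  0.029 ] rv [ 0.     0.    -1.423]
-34.9 -30.5 -2.2 0.000 0.000 -0.109; -31.4 -34.1 -2.2 0.000 0.000 -0.109; -27.4 -37.3 -2.2 0.000 0.000 -0.109; -23.2 -40.1 -2.2 0.000 0.000 -0.109; -18.7 -42.4 -2.2 0.000 0.000 -0.109
-13.9 -44.2 -2.2 0.000 0.000 -0.109; -9.0 -45.5 -2.2 0.000 0.000 -0.109; -4.0 -46.2 -2.2 0.000 0.000 -0.109; 1.1 -46.3 -2.2 0.000 0.000 -0.109; 6.1 -45.9 -2.2 0.000 0.000 -0.109
11.1 -45.0 -2.2 0.000 0.000 -0.109; 16.0 -43.5 -2.2 0.000 0.000 -0.109; 20.6 -41.5 -2.2 0.000 0.000 -0.109
```

Emit:
{"name": "arm_command", "arguments": {"targets": "-35 -30.5 -2 0 0 -0.109; -31.5 -34 -2 0 0 -0.109; -27.5 -37.3 -2 0 0 -0.109; -23 -40 -2 0 0 -0.109; -18.7 -42.4 -2 0 0 -0.109"}}

```text
clock: 1.98
position: [0.3025, 0.4021, 0.2212]
ee_rot: [-0.129, 0.992, 0.0, 0.0]
ft_force: [1.4, -0.2, -0.2]
grip_width: 1.004
```

Emit:
{"name": "arm_command", "arguments": {"targets": "-14 -44 -2 0 0 -0.109; -9 -45.5 -2 0 0 -0.109; -4 -46 -2 0 0 -0.109; 1 -46.3 -2 0 0 -0.109; 6 -46 -2 0 0 -0.109"}}

```text
clock: 2.6
position: [0.4258, 0.2062, 0.2312]
ee_rot: [-0.392, 0.92, 0.0, 0.0]
ft_force: [0.8, 0.9, -0.2]
grip_width: 0.999
```

Emit:
{"name": "arm_command", "arguments": {"targets": "11 -45 -2 0 0 -0.109; 16 -43.5 -2 0 0 -0.109; 20.6 -41.5 -2 0 0 -0.109; 0 0 0 0 0 0; 0 0 0 0 0 0"}}

```text
clock: 3.22
position: [0.4986, 0.0903, 0.2368]
ee_rot: [-0.534, 0.845, 0.0, 0.0]
ft_force: [-0.5, 0.2, -0.6]
grip_width: 1.001
```

Run:
```python
from h import *
np.set_printoptions(precision=4,suppress=True)
o=manip.get_obs();print(o['clock'],o['position'],o['joint_pos'],o['ft_force'])
p=cam('wrist','w1')
for nm in ['offcut','tube','fence']:
  for d in manip.search_frame(p,nm)[:3]: print(nm,d['p'],c2w(p,d['xyz']),proj(p,c2w(p,d['xyz']))[0])
rows([0.50,0.09,0.24],down(np.radians(-25)))
```

```text
3.225 [0.4986 0.0903 0.2368] [-0.6376  0.0453  0.3834  1.7477 -0.0178  1.3521  2.4476] [-0.4824  0.2005 -0.6448]
offcut 0.86 [0.3041 0.2302 0.0364] [528.7217 249.4697]
offcut 0.85 [0.5068 0.0945 0.0234] [316.1609 216.2264]
tube 0.91 [ 0.6656 -0.0907  0.0748] [ 69.5994 121.2997]
tube 0.64 [ 0.5087 -0.0831  0.0799] [221.9682  44.5603]
tube 0.2 [0.5026 0.0935 0.0239] [319.0485 214.021 ]
fence 0.66 [0.5283 0.187  0.0088] [332.5545 285.721 ]
fence 0.46 [0.3715 0.3759 0.0172] [499.3472 359.7822]
1 rows; d [ 0.0016 -0.0008  0.0031] rv [ 0.     0.    -0.005]
0.1 -1.8 -3.1 0.000 0.000 -0.005
```

View pics/w1.png

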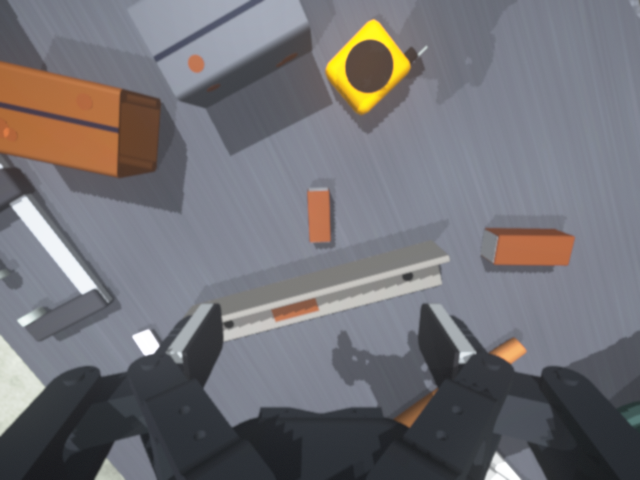

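Run:
```python
from h import *
np.set_printoptions(precision=4,suppress=True)
a=cv2.imread('pics/w1.png');cv2.imwrite('pics/c3.png',cv2.resize(a[170:320,200:460],None,fx=3,fy=3,interpolation=cv2.INTER_CUBIC))
a=cv2.imread('pics/w1.png');cv2.imwrite('pics/c4.png',cv2.resize(a[0:160,120:420],None,fx=2.6,fy=2.6,interpolation=cv2.INTER_CUBIC))
```

```text
(no output)
```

View pics/c3.png

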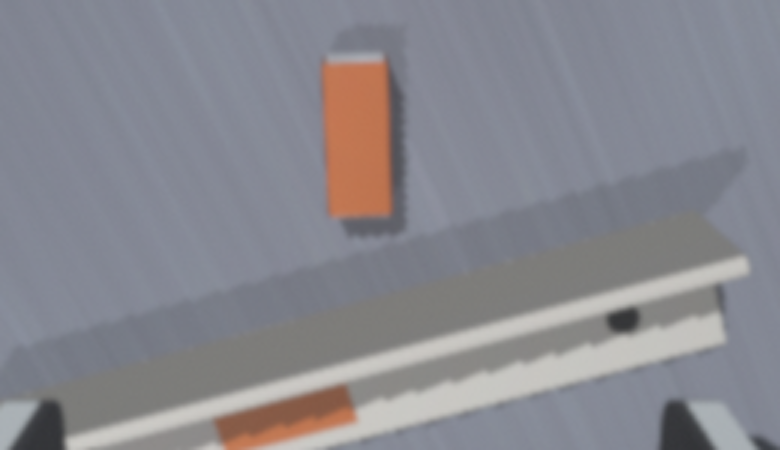

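View pics/c4.png

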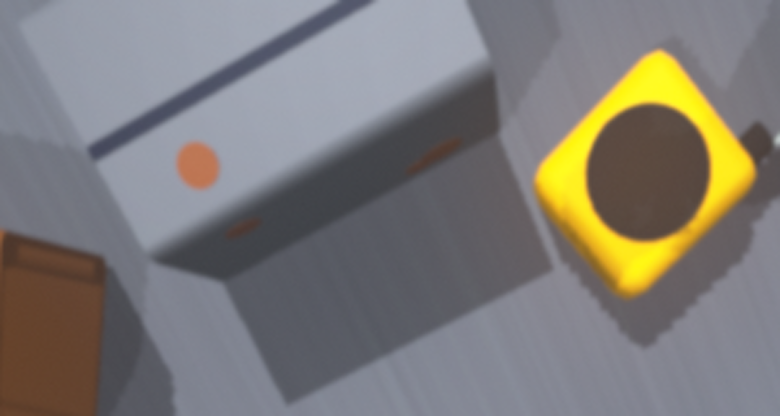

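Run:
```python
from h import *
np.set_printoptions(precision=4,suppress=True)
p=manip.camera('wrist')
w=lambda u,v,z: ray(p,(200+u/3,170+v/3),z)
w4=lambda u,v,z: ray(p,(120+u/2.6,v/2.6),z)
print('off',[w(*q,.025) for q in [(322,64),(388,64),(392,215),(329,215)]], 'end bottom',w(327,54,0),w(382,54,0))
print('fence foot',w(695,212,0),w(350,308,0),'top near',w(745,258,.06),w(350,362,.06))
print('tube bottom edge',w4(222,282,0),w4(497,133,0.006),'top edge',w4(150,258,.076),w4(495,65,.076))
print('tape',w4(660,48,.034),w4(537,180,.034))
r,t=RT(p); print('cam',-r.T@t)
```

```text
off [array([0.5032, 0.065 , 0.025 ]), array([0.4811, 0.0754, 0.025 ]), array([0.5042, 0.1291, 0.025 ]), array([0.5263, 0.1187, 0.025 ])] end bottom [0.5022 0.0651 0.    ] [0.4826 0.0744 0.    ]
fence foot [0.393  0.1885 0.    ] [0.5402 0.1661 0.    ] top near [0.3938 0.1873 0.06  ] [0.5384 0.1638 0.06  ]
tube bottom edge [ 0.5676 -0.0626  0.    ] [ 0.4378 -0.0621  0.006 ] top edge [ 0.5668 -0.0634  0.076 ] [ 0.4351 -0.0649  0.076 ]
tape [ 0.3746 -0.0555  0.034 ] [ 0.4331 -0.0354  0.034 ]
cam [0.467  0.0226 0.3992]
```

Run:
```python
from h import *
o=manip.get_obs()
rows([0.5037,0.097,0.014],R.from_quat(o['ee_rot']),step=48)
```

```text
5 rows; d [ 0.0052  0.0064 -0.2229] rv [0. 0. 0.]
-1.6 -0.4 44.6 0.000 0.000 0.000; -1.6 -0.4 44.6 0.000 0.000 0.000; -1.6 -0.4 44.6 0.000 0.000 0.000; -1.6 -0.4 44.6 0.000 0.000 0.000; -1.6 -0.4 44.6 0.000 0.000 0.000
```

Emit:
{"name": "arm_command", "arguments": {"targets": "-2.7 -0.4 50 0 0 0; -2.7 -0.4 50 0 0 0; -2.6 -0.4 50 0 0 0; 0 -0.4 45 0 0 0; 0 0 27.5 0 0 0", "grip": 60}}

```text
clock: 4.1
position: [0.5024, 0.0966, 0.0122]
ee_rot: [-0.535, 0.845, 0.0, -0.001]
ft_force: [0.0, -0.1, 0.2]
grip_width: 0.7
```

Emit:
{"name": "arm_command", "arguments": {"targets": "0 0 0 0 0 0; 0 0 0 0 0 0; 0 0 0 0 0 0; 0 0 0 0 0 0; 0 0 0 0 0 0", "grip": 10, "squeeze": 50}}

```text
clock: 4.72
position: [0.504, 0.0964, 0.0149]
ee_rot: [-0.535, 0.845, 0.0, 0.0]
ft_force: [-0.5, -0.5, -0.3]
grip_width: 0.122
```

Emit:
{"name": "arm_command", "arguments": {"targets": "0 0 -10 0 0 0; 0 0 -30 0 0 0; 0 0 -40 0 0 0; 0 0 -40 0 0 0; 0 0 -40 0 0 0"}}

```text
clock: 5.35
position: [0.5036, 0.0961, 0.1765]
ee_rot: [-0.534, 0.845, -0.0, 0.0]
ft_force: [0.9, -0.4, 0.4]
grip_width: 0.117
```

Run:
```python
from h import *
p=cam('wrist','w2'); p=cam('top','t2')
```

```text
(no output)
```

View pics/w2.png

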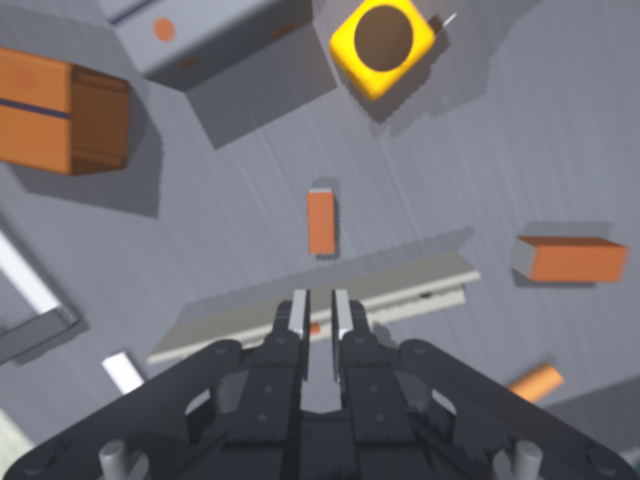

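Run:
```python
from h import *
np.set_printoptions(precision=4,suppress=True)
p=manip.camera('wrist'); o=manip.get_obs(); m=R.from_quat(o['ee_rot']).as_matrix()
for dz in (-.011,0,.008): print(dz,proj(p,o['position']+m[:,2]*dz))
w=lambda u,v,z: ray(p,(u,v),z)
print([w(*q,.025) for q in [(307,193),(333,193),(335,254),(310,254)]])
p=cam('top')
```

```text
-0.011 [[323.6911 295.8789]]
0 [[323.552  286.7472]]
0.008 [[323.4607 280.7503]]
[array([0.5073, 0.066 , 0.025 ]), array([0.4851, 0.0765, 0.025 ]), array([0.5088, 0.1326, 0.025 ]), array([0.5313, 0.1219, 0.025 ])]
```

View pics/t2.png

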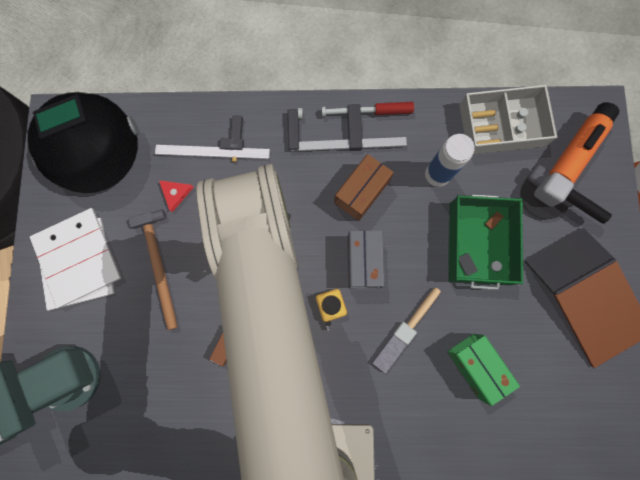

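Run:
```python
from h import *
np.set_printoptions(precision=4,suppress=True)
p=cam('scene','s2'); o=manip.get_obs(); m=R.from_quat(o['ee_rot']).as_matrix()
print(proj(p,o['position']+m[:,2]*.008), o['grip_width'])
cv2.imwrite('pics/c5.png',cv2.resize(p['frame'][150:350,240:480,::-1],None,fx=3,fy=3))
```

```text
[[369.1748 195.7384]] 0.1165508191105275
```

View pics/c5.png

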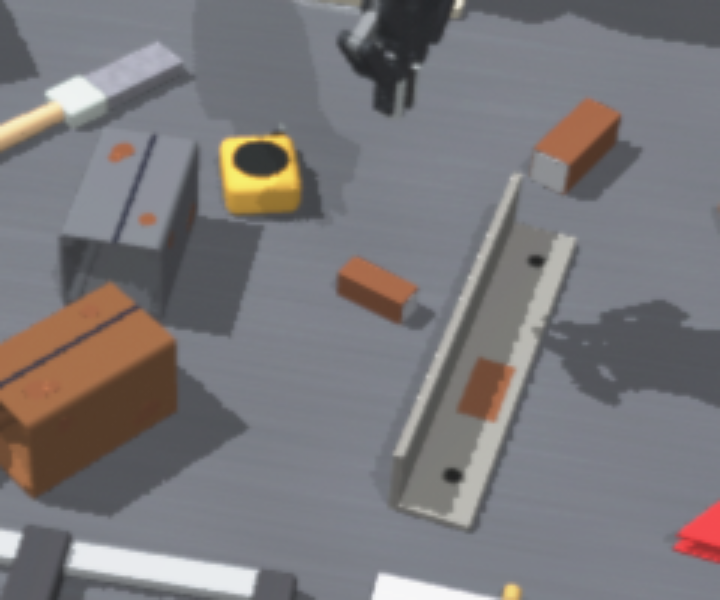

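Run:
```python
from h import *
o=manip.get_obs()
rows([0.46,0.06,0.03],R.from_quat(o['ee_rot']),step=48)
```

```text
4 rows; d [-0.0434 -0.0362 -0.1442] rv [0. 0. 0.]
12.8 5.9 36.1 0.000 0.000 0.000; 12.8 5.9 36.1 0.000 0.000 0.000; 12.8 5.9 36.1 0.000 0.000 0.000; 12.8 5.9 36.1 0.000 0.000 0.000
```

Emit:
{"name": "arm_command", "arguments": {"targets": "26 12 30 0 0 0; 25 12 35 0 0 0; 0 0 40 0 0 0; 0 0 40 0 0 0; 0 0 0 0 0 0"}}

```text
clock: 6.22
position: [0.4572, 0.0595, 0.0266]
ee_rot: [-0.535, 0.845, 0.001, -0.004]
ft_force: [0.0, -0.2, 1.0]
grip_width: 0.115
```

Run:
```python
from h import *
np.set_printoptions(precision=4,suppress=True)
p=cam('scene'); o=manip.get_obs(); m=R.from_quat(o['ee_rot']).as_matrix()
print(o['position'],proj(p,o['position']+m[:,2]*.008), o['grip_width'])
cv2.imwrite('pics/c6.png',cv2.resize(p['frame'][150:350,240:480,::-1],None,fx=3,fy=3))
p=cam('wrist','w3'); print(proj(p,o['position']+m[:,2]*.008))
```

```text
[0.4589 0.0599 0.0285] [[352.5704 228.5383]] 0.11390266399873847
[[321.8323 283.5236]]
```

View pics/c6.png

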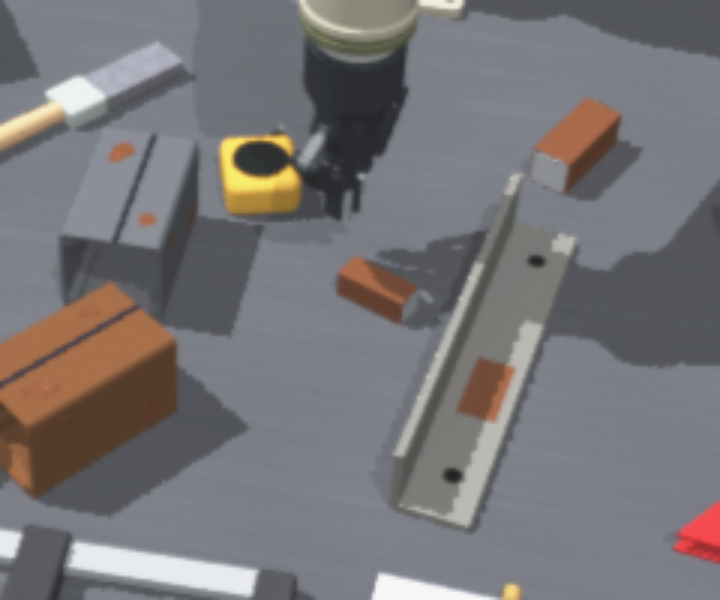

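View pics/w3.png

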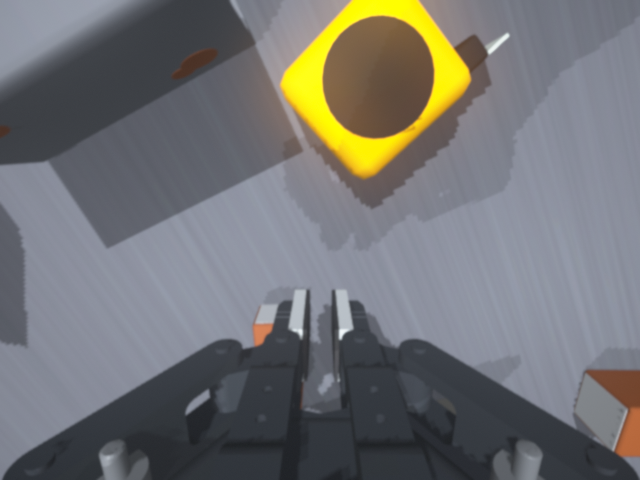

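Run:
```python
from h import *
np.set_printoptions(precision=4,suppress=True)
s=manip.camera('scene'); w=manip.camera('wrist'); o=manip.get_obs()
def line(p,uv):
    r,t=RT(p); f,cx,cy=K(p); d=r.T@np.array([(uv[0]-cx)/f,(uv[1]-cy)/f,1]); return -r.T@t,d/np.linalg.norm(d)
a,da=line(s,(355,222)); b,db=line(w,(321,290))
M=np.c_[da,-db]; k=np.linalg.lstsq(M,b-a,rcond=None)[0]; print(a+da*k[0],b+db*k[1],o['position'],b)
for z in (0.02,0.03,.04): print(ray(s,(355,222),z),ray(w,(321,290),z))
```

```text
[0.4567 0.0643 0.0409] [0.4597 0.0572 0.0385] [0.4612 0.0607 0.0308] [ 0.4291 -0.0076  0.1928]
[0.4338 0.0617 0.02  ] [0.4634 0.0649 0.02  ]
[0.4448 0.0629 0.03  ] [0.4614 0.0607 0.03  ]
[0.4558 0.0642 0.04  ] [0.4594 0.0565 0.04  ]
```

Emit:
{"name": "arm_command", "arguments": {"targets": "0 0 10 0 0 0; 0 0 5 0 0 0; 0 0 4 0 0 0; 0 0 0 0 0 0"}}

```text
clock: 6.92
position: [0.46, 0.0604, 0.0101]
ee_rot: [-0.535, 0.845, 0.0, -0.0]
ft_force: [-0.3, -0.3, 0.3]
grip_width: 0.116
```

Emit:
{"name": "arm_command", "arguments": {"targets": "0 0 3 0 0 0; 0 0 0 0 0 0"}}

```text
clock: 7.18
position: [0.4601, 0.0605, 0.0073]
ee_rot: [-0.535, 0.845, 0.0, -0.0]
ft_force: [-0.2, 0.3, 0.3]
grip_width: 0.116
```

Emit:
{"name": "arm_command", "arguments": {"targets": "0 0 3 0 0 0; 0 0 0 0 0 0"}}

```text
clock: 7.42
position: [0.46, 0.0605, 0.0042]
ee_rot: [-0.535, 0.845, 0.0, -0.0]
ft_force: [0.8, -1.0, 0.6]
grip_width: 0.117
```

Emit:
{"name": "arm_command", "arguments": {"targets": "0 0 3 0 0 0; 0 0 0 0 0 0"}}

```text
clock: 7.68
position: [0.46, 0.0604, 0.0011]
ee_rot: [-0.535, 0.845, 0.0, -0.0]
ft_force: [-0.2, -1.1, -0.4]
grip_width: 0.114
```

Emit:
{"name": "arm_command", "arguments": {"targets": "0 0 3 0 0 0; 0 0 0 0 0 0"}}

```text
clock: 7.92
position: [0.46, 0.0604, -0.0019]
ee_rot: [-0.535, 0.845, 0.0, -0.0]
ft_force: [-0.4, -0.0, 0.2]
grip_width: 0.117
```

Emit:
{"name": "arm_command", "arguments": {"targets": "0 0 3 0 0 0; 0 0 0 0 0 0"}}

```text
clock: 8.18
position: [0.46, 0.0604, -0.0048]
ee_rot: [-0.535, 0.845, 0.0, -0.0]
ft_force: [-0.3, -0.1, -1.1]
grip_width: 0.117
```

Emit:
{"name": "arm_command", "arguments": {"targets": "0 0 3 0 0 0; 0 0 0 0 0 0"}}

```text
clock: 8.43
position: [0.46, 0.0604, -0.0078]
ee_rot: [-0.535, 0.845, 0.0, -0.0]
ft_force: [0.5, -0.1, -0.0]
grip_width: 0.12
```

Emit:
{"name": "arm_command", "arguments": {"targets": "0 0 3 0 0 0; 0 0 0 0 0 0"}}

```text
clock: 8.68
position: [0.46, 0.0605, -0.0108]
ee_rot: [-0.535, 0.845, 0.0, -0.0]
ft_force: [-0.5, -0.0, 0.5]
grip_width: 0.113
```

Run:
```python
from h import *
p=cam('wrist','w4'); p=cam('scene')
cv2.imwrite('pics/c7.png',cv2.resize(p['frame'][150:300,280:440,::-1],None,fx=4,fy=4))
```

View pics/c7.png

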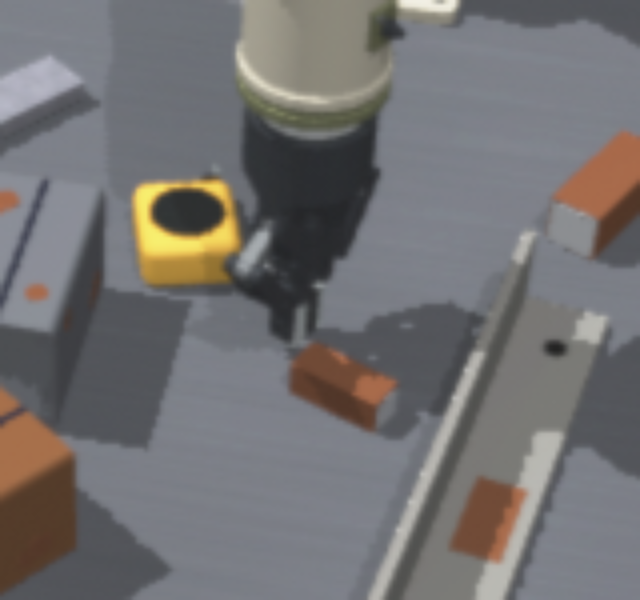

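View pics/w4.png

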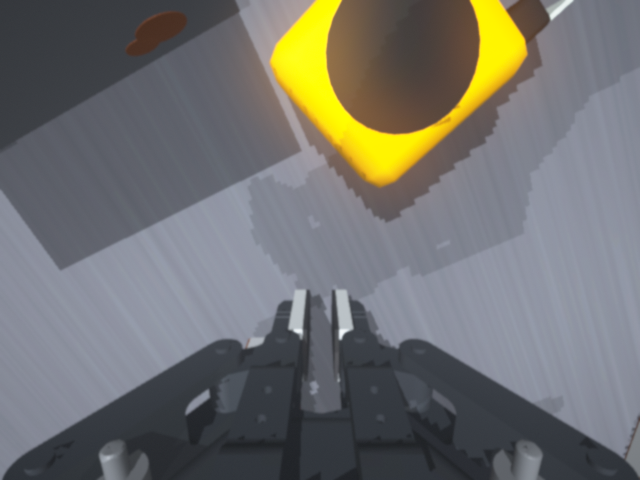

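Emit:
{"name": "arm_command", "arguments": {"targets": "0 0 3 0 0 0; 0 0 0 0 0 0"}}

```text
clock: 9.02
position: [0.46, 0.0604, -0.0138]
ee_rot: [-0.535, 0.845, 0.0, -0.0]
ft_force: [0.2, 0.5, 0.6]
grip_width: 0.118
```

Emit:
{"name": "arm_command", "arguments": {"targets": "0 0 3 0 0 0; 0 0 0 0 0 0"}}

```text
clock: 9.28
position: [0.46, 0.0605, -0.0168]
ee_rot: [-0.535, 0.845, 0.0, -0.0]
ft_force: [0.1, 0.3, -0.0]
grip_width: 0.118
```

Emit:
{"name": "arm_command", "arguments": {"targets": "0 0 3 0 0 0; 0 0 0 0 0 0"}}

```text
clock: 9.52
position: [0.4601, 0.0605, -0.0198]
ee_rot: [-0.535, 0.845, 0.0, -0.0]
ft_force: [-0.4, 0.2, -0.4]
grip_width: 0.119
```

Emit:
{"name": "arm_command", "arguments": {"targets": "0 0 2 0 0 0; 0 0 0 0 0 0"}}

```text
clock: 9.78
position: [0.4603, 0.0605, -0.0201]
ee_rot: [-0.534, 0.845, 0.0, 0.0]
ft_force: [-10.6, -1.5, 28.8]
grip_width: 0.119
```

Run:
```python
from h import *
p=cam('wrist','w5'); p=cam('scene')
cv2.imwrite('pics/c8.png',cv2.resize(p['frame'][190:270,310:400,::-1],None,fx=7,fy=7,interpolation=cv2.INTER_CUBIC))
print(manip.get_obs())
```

```text
{'clock': 9.875, 'joint_pos': array([-0.52310546,  0.26966312,  0.32335037,  2.11137111, -0.12215598,
        0.7779161 ,  2.57515694]), 'joint_velocities': array([ 2.85563889e-04,  9.46326436e-04, -2.25111306e-04,  5.50272481e-04,
        2.24384813e-05,  3.82791956e-04, -7.50684994e-04]), 'tau': array([-3.59358815e-01, -3.44710815e+01,  2.50200637e+00, -2.57046640e+01,
       -2.04957956e-01, -3.69227819e+00, -4.34133777e-03]), 'position': array([ 0.46031708,  0.06047431, -0.02013475]), 'ee_rot': array([-5.34480512e-01,  8.45180677e-01,  4.53123140e-04,  2.74650927e-05]), 'ft_force': array([-10.93843753,  -2.23867765,  28.32840658]), 'torque': array([-0.45753184,  2.41236242,  0.02543317]), 'grip_width': 0.11631015784655968}
```

View pics/c8.png

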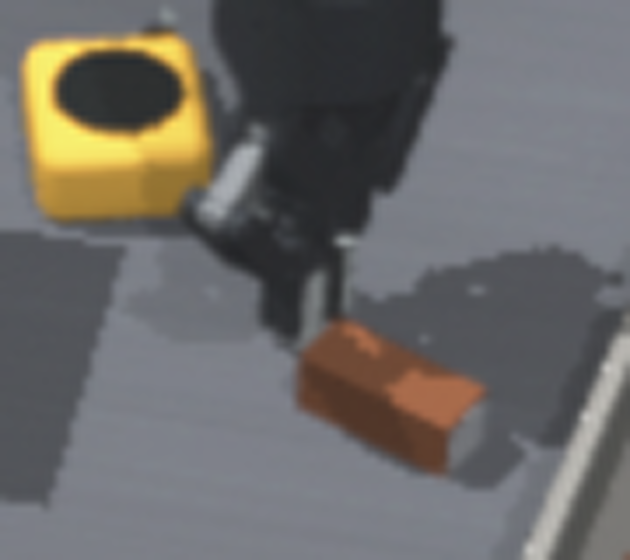

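View pics/w5.png

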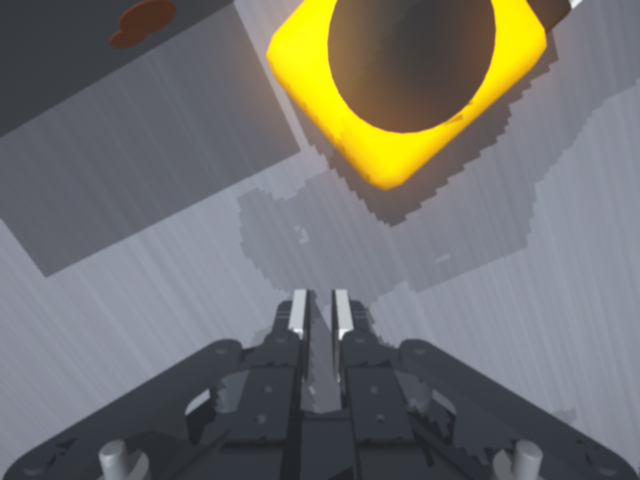

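Emit:
{"name": "arm_command", "arguments": {"targets": "0 0 -2 0 0 0; 0 0 0 0 0 0"}}

```text
clock: 10.12
position: [0.4603, 0.0605, -0.0195]
ee_rot: [-0.535, 0.845, -0.0, 0.0]
ft_force: [0.0, -0.3, -0.6]
grip_width: 0.114
```

Run:
```python
from h import *
np.set_printoptions(precision=4,suppress=True)
p=cam('wrist','w6'); r,t=RT(p); o=manip.get_obs()
print(o['position'],-r.T@t,o['ft_force'])
for z in (.034,.017,0.0): print(z,[ray(p,q,z) for q in [(268,50),(388,188),(545,42)]],'shadow corner',ray(p,(302,152),0))
a=cv2.imread('pics/t2.png')
```

```text
[ 0.4602  0.0605 -0.0197] [ 0.4287 -0.0077  0.1428] [0.1837 0.5957 0.0613]
0.034 [array([ 0.4317, -0.0367,  0.034 ]), array([0.4153, 0.0148, 0.034 ]), array([ 0.3593, -0.0045,  0.034 ])] shadow corner [ 0.4375 -0.0069  0.    ]
0.017 [array([ 0.4322, -0.0412,  0.017 ]), array([0.4133, 0.0183, 0.017 ]), array([ 0.3484, -0.0041,  0.017 ])] shadow corner [ 0.4375 -0.0069  0.    ]
0.0 [array([ 0.4327, -0.0457,  0.    ]), array([0.4112, 0.0218, 0.    ]), array([ 0.3376, -0.0036,  0.    ])] shadow corner [ 0.4375 -0.0069  0.    ]
```

Run:
```python
from h import *
np.set_printoptions(precision=4,suppress=True)
p=cam('scene')
for z in (-.01,0,.01,.02): print(z,ray(p,(352,239.5),z))
print(proj(p,[[.46,.0605,z] for z in (-.01,0,.01,.02)]))
w=cam('wrist'); print(proj(w,[[.46,.0605,z] for z in (-.01,0,.01,.02)]))
cv2.imwrite('pics/c9.png',cv2.resize(p['frame'][190:270,310:400,::-1],None,fx=8,fy=7,interpolation=cv2.INTER_CUBIC))
cv2.imwrite('pics/c10.png',cv2.resize(w['frame'][210:400,220:420,::-1],None,fx=4,fy=3,interpolation=cv2.INTER_CUBIC))
```

```text
-0.01 [ 0.465   0.0612 -0.01  ]
0 [0.4754 0.0624 0.    ]
0.01 [0.4858 0.0637 0.01  ]
0.02 [0.4962 0.0649 0.02  ]
[[352.0585 238.0632]
 [352.28   235.0912]
 [352.5035 232.0917]
 [352.7292 229.0642]]
[[322.116  297.8951]
 [322.2114 307.3791]
 [322.3191 318.0816]
 [322.4416 330.2533]]
```

View pics/c10.png

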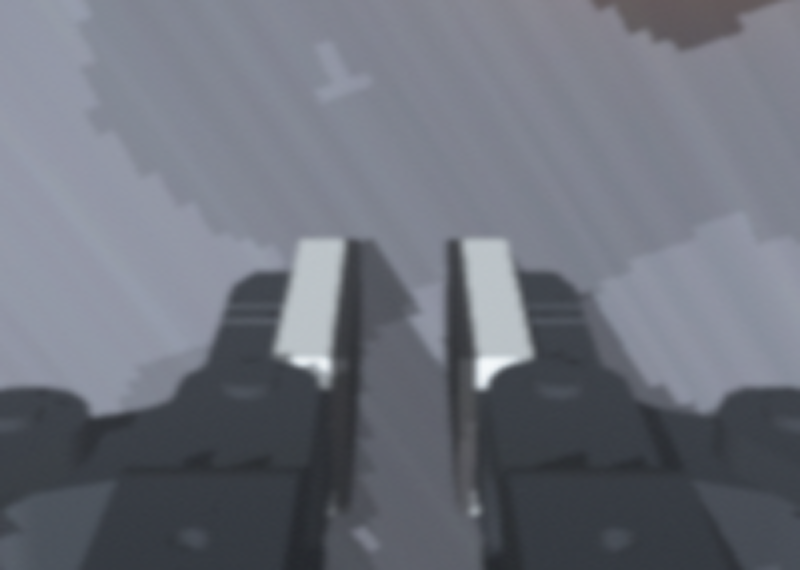

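Run:
```python
from h import *
o=manip.get_obs(); r=R.from_quat(o['ee_rot'])
print(r.inv().apply(np.array([.505,.0975,0])-o['position'])*1e3,manip.get_obs()['joint_pos'])
```

```text
[-52.67893936 -24.75360051 -19.81141763] [-0.52421933  0.26848655  0.32356699  2.11189199 -0.12044824  0.7784291
  2.57356564]
```

Emit:
{"name": "arm_command", "arguments": {"targets": "0 0 -45 0 0 0; 0 0 -15 0 0 0; -26 -12 0 0 0 0; -26.7 -12.7 0 0 0 0; 0 0 0 0 0 0", "grip": 50}}

```text
clock: 10.9
position: [0.5059, 0.099, 0.04]
ee_rot: [-0.536, 0.845, -0.0, 0.0]
ft_force: [-0.9, -1.1, -0.3]
grip_width: 0.575
```

Emit:
{"name": "arm_command", "arguments": {"targets": "0 0 30 0 0 0; 0 0 22 0 0 0; 0 0 3 0 0 0; 0 0 0 0 0 0"}}

```text
clock: 11.4
position: [0.505, 0.0972, -0.0143]
ee_rot: [-0.535, 0.845, 0.0, -0.0]
ft_force: [-0.1, -0.3, 0.6]
grip_width: 0.586
```

Emit:
{"name": "arm_command", "arguments": {"targets": "0 0 0 0 0 0; 0 0 0 0 0 0; 0 0 0 0 0 0; 0 0 0 0 0 0; 0 0 0 0 0 0", "grip": 10}}

```text
clock: 12.02
position: [0.5058, 0.0977, -0.0136]
ee_rot: [-0.535, 0.845, -0.0, 0.001]
ft_force: [-1.3, -0.7, 6.8]
grip_width: 0.278
```

Emit:
{"name": "arm_command", "arguments": {"targets": "0 0 -20 0 0 0; 0 0 -40 0 0 0; 0 0 -40 0 0 0; 0 0 -40 0 0 0; 0 0 -20 0 0 0"}}

```text
clock: 12.65
position: [0.5057, 0.0976, 0.1477]
ee_rot: [-0.535, 0.845, -0.0, 0.001]
ft_force: [0.8, 1.4, -3.2]
grip_width: 0.28
```

Run:
```python
from h import *
np.set_printoptions(precision=4,suppress=True)
p=cam('top','t3'); print([ray(p,q,.07) for q in [(456,196),(521,197),(522,284),(455,284)]],ray(p,(488.5,240),.07))
for d in manip.search_frame(p,'scrap_tray')[:2]: print(d['p'],c2w(p,d['xyz']))
p=cam('wrist','w7'); o=manip.get_obs(); print(o['position'],o['joint_pos'])
# rotate tool z +2.6
rot=R.from_quat(o['ee_rot'])*R.from_rotvec([0,0,2.6]); rows([.52,-.405,.17],rot,step=55,ang=.17)
```

```text
[array([ 0.6515, -0.3212,  0.07  ]), array([ 0.648 , -0.4747,  0.07  ]), array([ 0.4411, -0.4612,  0.07  ]), array([ 0.4413, -0.3078,  0.07  ])] [ 0.5443 -0.3913  0.07  ]
0.44 [ 0.8391 -0.0831  0.0193]
[0.5053 0.0976 0.1459] [-0.5843  0.133   0.331   1.8534 -0.0475  1.1612  2.4619]
16 rows; d [ 0.0147 -0.5026  0.0241] rv [0.  0.  2.6]
28.0 -14.3 -1.5 0.000 0.000 0.163; 25.3 -18.6 -1.5 0.000 0.000 0.163; 22.0 -22.5 -1.5 0.000 0.000 0.163; 18.0 -25.7 -1.5 0.000 0.000 0.163; 13.6 -28.3 -1.5 0.000 0.000 0.163
8.9 -30.1 -1.5 0.000 0.000 0.163; 3.9 -31.2 -1.5 0.000 0.000 0.163; -1.2 -31.4 -1.5 0.000 0.000 0.163; -6.3 -30.8 -1.5 0.000 0.000 0.163; -11.2 -29.4 -1.5 0.000 0.000 0.163
-15.8 -27.2 -1.5 0.000 0.000 0.163; -20.0 -24.3 -1.5 0.000 0.000 0.163; -23.6 -20.7 -1.5 0.000 0.000 0.163; -26.7 -16.6 -1.5 0.000 0.000 0.163; -29.0 -12.1 -1.5 0.000 0.000 0.163
-30.6 -7.2 -1.5 0.000 0.000 0.163
```

View pics/t3.png

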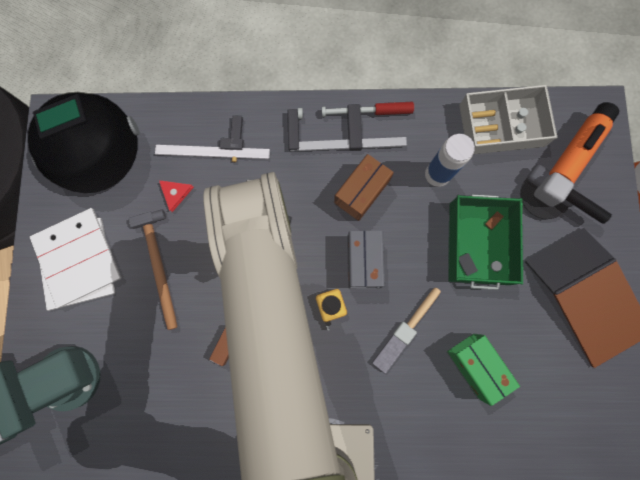

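View pics/w7.png

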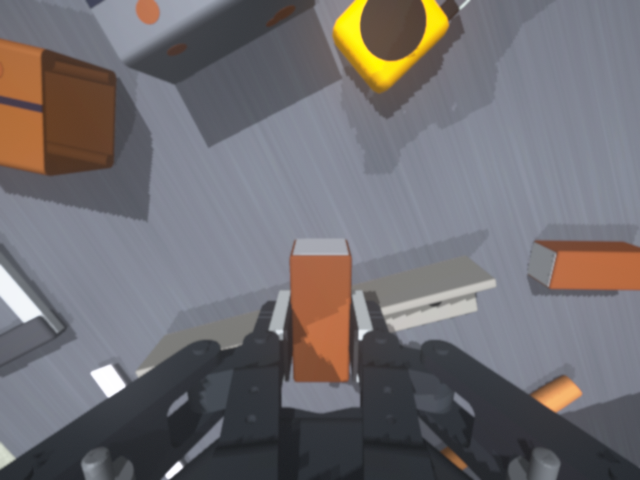

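Emit:
{"name": "arm_command", "arguments": {"targets": "28 -14 -1 0 0 0.163; 25.3 -18.6 -1 0 0 0.163; 22 -22.5 -1 0 0 0.163; 18 -25.7 -1 0 0 0.163; 13.6 -28.3 -1 0 0 0.163"}}

```text
clock: 13.42
position: [0.5083, -0.0603, 0.1488]
ee_rot: [-0.153, 0.988, 0.0, -0.001]
ft_force: [0.2, 1.0, -3.2]
grip_width: 0.28
```

Emit:
{"name": "arm_command", "arguments": {"targets": "9 -30 -1 0 0 0.163; 4 -31 0 0 0 0.163; -1.2 -31.4 0 0 0 0.163; -6.3 -30.8 0 0 0 0.163; -11 -29.4 0 0 0 0.163"}}

```text
clock: 14.05
position: [0.5119, -0.2169, 0.1497]
ee_rot: [0.251, 0.968, -0.0, -0.001]
ft_force: [0.4, 0.1, -2.7]
grip_width: 0.277
```

Emit:
{"name": "arm_command", "arguments": {"targets": "-15.8 -27 0 0 0 0.163; -20 -24.3 0 0 0 0.163; -23.6 -20.7 0 0 0 0.163; -26.7 -16.6 0 0 0 0.163; -29 -12 0 0 0 0.163"}}

```text
clock: 14.68
position: [0.516, -0.3736, 0.1494]
ee_rot: [0.614, 0.789, -0.0, -0.001]
ft_force: [-0.1, 0.0, -3.1]
grip_width: 0.278
```

Run:
```python
from h import *
o=manip.get_obs(); print(o['position'],o['joint_pos'],o['grip_width'])
rows([.535,-.392,.03],down(0),step=45,ang=.17)
```

```text
[ 0.5160052  -0.37361586  0.14944478] [-0.06929151  0.51398815  0.86084981  1.54191092 -0.39968932  1.27329702
  1.09545967] 0.2781621738396059
3 rows; d [ 0.019  -0.0184 -0.1194] rv [-0.002 -0.001  0.249]
-7.6 4.7 39.8 -0.001 -0.000 0.083; -7.1 5.3 39.8 -0.001 -0.000 0.083; -6.6 5.8 39.8 -0.001 -0.000 0.083
```

Emit:
{"name": "arm_command", "arguments": {"targets": "-11 7 30 0 0 0.125; -10 9 30 0 0 0.125; 0 0 35 0 0 0; 0 0 20 0 0 0; 0 0 5 0 0 0"}}

```text
clock: 15.3
position: [0.5355, -0.3901, 0.0296]
ee_rot: [0.706, 0.709, -0.0, -0.001]
ft_force: [-0.7, -0.8, -2.4]
grip_width: 0.277
```

Emit:
{"name": "arm_command", "arguments": {"targets": "0 0 0 0 0 0; 0 0 0 0 0 0; 0 0 0 0 0 0; 0 0 -30 0 0 0; 0 0 -50 0 0 0", "grip": 50}}

```text
clock: 15.92
position: [0.5359, -0.39, 0.1114]
ee_rot: [0.706, 0.709, -0.0, -0.001]
ft_force: [1.9, 0.2, 0.5]
grip_width: 0.581
```

Emit:
{"name": "arm_command", "arguments": {"targets": "0 0 -50 0 0 0; 0 0 -40 0 0 0; 0 0 0 0 0 0"}}

```text
clock: 16.3
position: [0.5375, -0.3922, 0.2055]
ee_rot: [0.706, 0.708, 0.001, 0.003]
ft_force: [0.1, 0.6, -1.0]
grip_width: 0.587
```

Run:
```python
from h import *
p=cam('top'); cv2.imwrite('pics/c11.png',cv2.resize(p['frame'][130:330,330:550,::-1],None,fx=3,fy=3))
cam('wrist','w8')
o=manip.get_obs(); print(o['position'],o['joint_pos'])
```

```text
[ 0.53657704 -0.39075338  0.20168701] [-0.0558688   0.55617169  0.91877915  1.39974658 -0.44076329  1.39817402
  0.86726741]
```

View pics/w8.png

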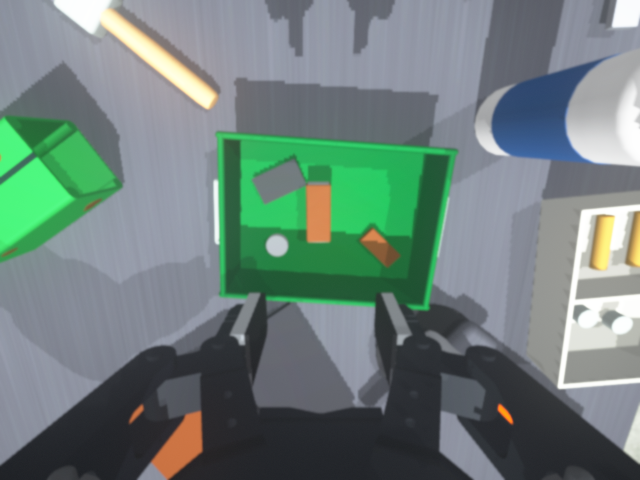

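Run:
```python
from h import *
rows([.498,-.185,.10],down(-.153),step=50,ang=.17)
p=cam('top'); print(ray(p,(439,290),.02),ray(p,(376,368),.01))
```

```text
5 rows; d [-0.0386  0.2058 -0.1017] rv [ 0.001 -0.     0.157]
41.2 -7.6 20.3 0.000 -0.000 0.031; 40.9 -8.9 20.3 0.000 -0.000 0.031; 40.6 -10.1 20.3 0.000 -0.000 0.031; 40.3 -11.4 20.3 0.000 -0.000 0.031; 39.9 -12.7 20.3 0.000 -0.000 0.031
[ 0.43015298 -0.2834558   0.02      ] [ 0.24521003 -0.12789761  0.01      ]
```

Emit:
{"name": "arm_command", "arguments": {"targets": "41 -7.6 10 0 0 0.031; 41 -9 20 0 0 0.031; 40.6 -10 20 0 0 0.031; 40.3 -11.4 25 0 0 0.031; 40 -12.7 25 0 0 0.032", "grip": 60}}

```text
clock: 17.08
position: [0.4966, -0.1832, 0.0997]
ee_rot: [0.759, 0.651, -0.0, -0.001]
ft_force: [0.8, -0.3, 0.1]
grip_width: 0.699
```

Emit:
{"name": "arm_command", "arguments": {"targets": "0 0 45 0 0 0; 0 0 45 0 0 0; 0 0 20 0 0 0; 0 0 0 0 0 0"}}

```text
clock: 17.58
position: [0.4966, -0.1853, -0.0094]
ee_rot: [0.759, 0.651, -0.001, -0.001]
ft_force: [-0.2, -0.1, 0.2]
grip_width: 0.703
```

Run:
```python
from h import *
p=cam('wrist','w9'); p=cam('scene','s9')
cv2.imwrite('pics/c12.png',cv2.resize(p['frame'][150:330,200:420,::-1],None,fx=3,fy=3))
o=manip.get_obs(); print(o['position'],o['joint_pos'],o['ft_force'])
rows(o['position'],down(-.153))
```

```text
[ 0.49821143 -0.18567792 -0.00752399] [-0.45198934  0.50531322  0.87182199  1.95863929 -0.49201539  0.90185621
  0.52123455] [-0.41268901 -0.07249646  0.15037219]
1 rows; d [0. 0. 0.] rv [0.001 0.    0.   ]
0.0 0.0 0.0 0.001 0.000 0.000
```

View pics/w9.png

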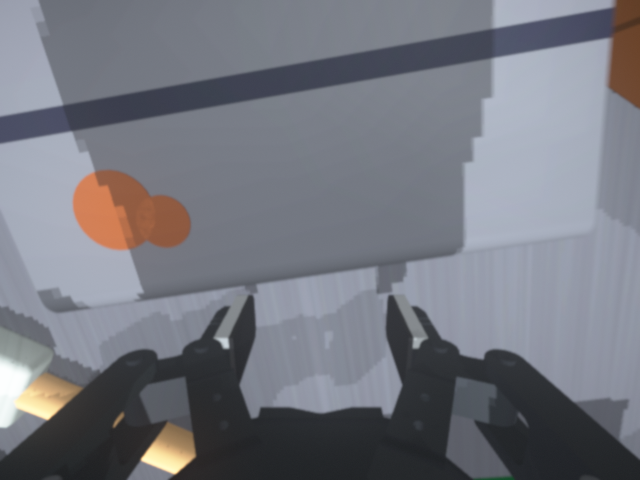

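View pics/c12.png

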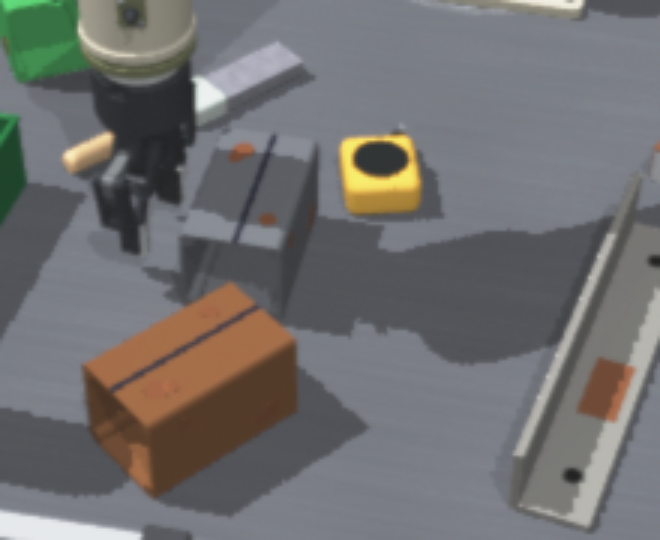

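Emit:
{"name": "arm_command", "arguments": {"targets": "15 0 0 0 0 0; 8 0 0 0 0 0; 5 0 0 0 0 0; 5 0 0 0 0 0; 5 0 0 0 0 0"}}

```text
clock: 18.3
position: [0.5033, -0.1478, -0.0085]
ee_rot: [0.759, 0.651, -0.0, 0.0]
ft_force: [-1.3, -5.1, 1.8]
grip_width: 0.709
```

Emit:
{"name": "arm_command", "arguments": {"targets": "4 0 0 0 0 0; 4 0 0 0 0 0; 3 0 0 0 0 0; 0 0 0 0 0 0"}}

```text
clock: 18.8
position: [0.5053, -0.1362, -0.0086]
ee_rot: [0.759, 0.651, 0.0, -0.0]
ft_force: [-0.2, -3.1, 1.9]
grip_width: 0.707
```

Run:
```python
from h import *
p=cam('wrist','w10')
o=manip.get_obs(); print(o['position'],o['ft_force'])
```

```text
[ 0.50527188 -0.13622959 -0.00857248] [ 0.07404649 -2.28178052  2.0753107 ]
```

View pics/w10.png

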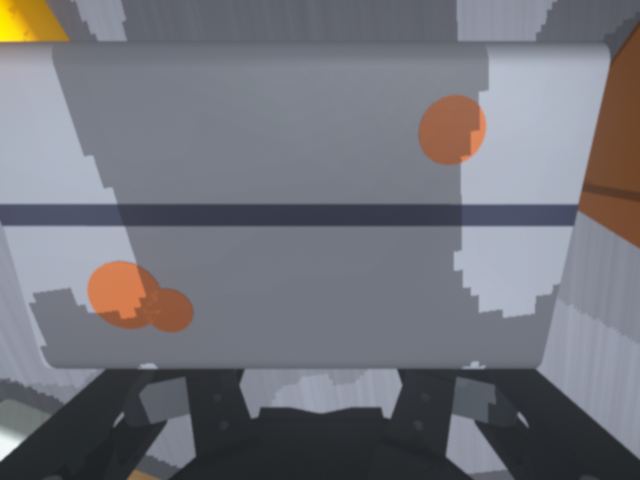

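Emit:
{"name": "arm_command", "arguments": {"targets": "-5 0 0 0 0 0; 0 0 -44 0 0 0; 4 0 0 0 0 0; 0 0 0 0 0 0"}}

```text
clock: 19.35
position: [0.5048, -0.1366, 0.0349]
ee_rot: [0.758, 0.652, 0.0, -0.0]
ft_force: [-0.4, 0.3, -0.3]
grip_width: 0.705
```

Emit:
{"name": "arm_command", "arguments": {"targets": "3 0 -1 0 0 0; 3.5 0 -4 0 0 0; 3.5 0 -4 0 0 0; 0 0 0 0 0 0"}}

```text
clock: 19.85
position: [0.5064, -0.1278, 0.0445]
ee_rot: [0.759, 0.651, -0.0, 0.0]
ft_force: [-1.7, -2.3, -0.9]
grip_width: 0.703
```

Run:
```python
from h import *
p=cam('scene','s11')
cv2.imwrite('pics/c13.png',cv2.resize(p['frame'][150:330,200:420,::-1],None,fx=3,fy=3))
o=manip.get_obs(); print(o['position'],o['ft_force'])
```

```text
[ 0.50632175 -0.12788653  0.04444668] [-1.38516414 -2.9388721  -1.71980238]
```

View pics/c13.png

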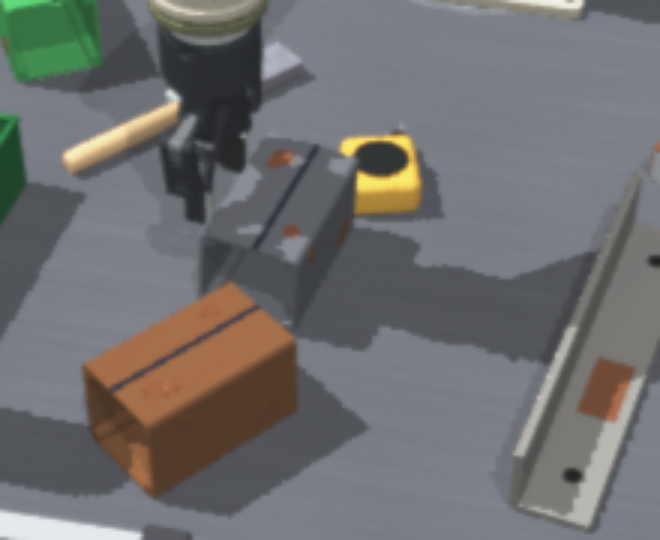

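Emit:
{"name": "arm_command", "arguments": {"targets": "3.5 0 -3.6 0 0 0; 3.6 0 -3.4 0 0 0; 3.9 0 -3.2 0 0 0; 3.9 0 -3 0 0 0; 0 0 0 0 0 0"}}

```text
clock: 20.52
position: [0.5089, -0.1125, 0.0578]
ee_rot: [0.759, 0.652, 0.0, 0.0]
ft_force: [-0.7, -3.0, 0.5]
grip_width: 0.705
```

Run:
```python
from h import *
p=cam('scene','s12')
cv2.imwrite('pics/c14.png',cv2.resize(p['frame'][150:330,200:420,::-1],None,fx=3,fy=3))
o=manip.get_obs(); print(o['position'],o['ft_force'])
```

```text
[ 0.5088256  -0.11279197  0.05772707] [-0.23430494 -2.50084886 -0.09753541]
```

View pics/c14.png

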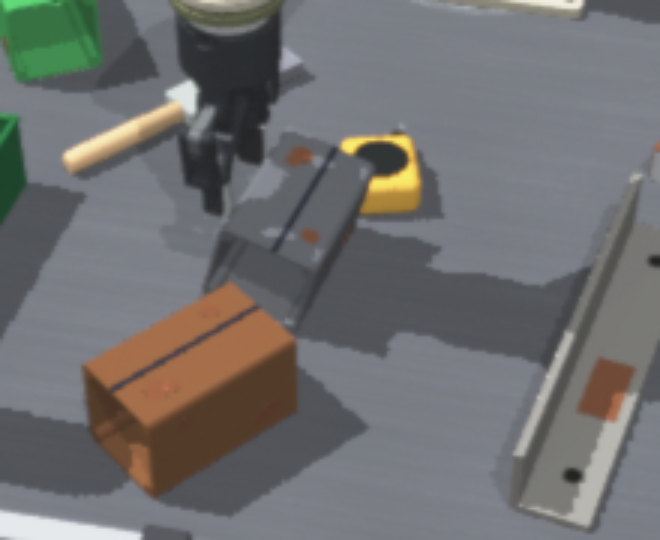

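Emit:
{"name": "arm_command", "arguments": {"targets": "4.2 0 -2.8 0 0 0; 4.2 0 -2.7 0 0 0; 4.4 0 -2.3 0 0 0; 4.5 0 -2.2 0 0 0; 4.6 0 -1.9 0 0 0"}}

```text
clock: 21.2
position: [0.5121, -0.0908, 0.0696]
ee_rot: [0.759, 0.651, 0.0, -0.0]
ft_force: [-0.3, -1.1, -0.6]
grip_width: 0.702
```

Emit:
{"name": "arm_command", "arguments": {"targets": "4.7 0 -1.8 0 0 0; 4.8 0 -1.4 0 0 0; 4.8 0 -1.2 0 0 0; 0 0 0 0 0 0"}}

```text
clock: 21.7
position: [0.5143, -0.0766, 0.0739]
ee_rot: [0.758, 0.652, 0.0, -0.0]
ft_force: [-0.3, -1.3, 0.4]
grip_width: 0.702
```

Run:
```python
from h import *
p=cam('scene','s13')
cv2.imwrite('pics/c15.png',cv2.resize(p['frame'][150:330,200:420,::-1],None,fx=3,fy=3))
o=manip.get_obs(); print(o['position'],o['ft_force'])
```

```text
[ 0.51422275 -0.07693439  0.07391115] [ 0.52397985 -0.27452887 -0.37039009]
```

View pics/c15.png

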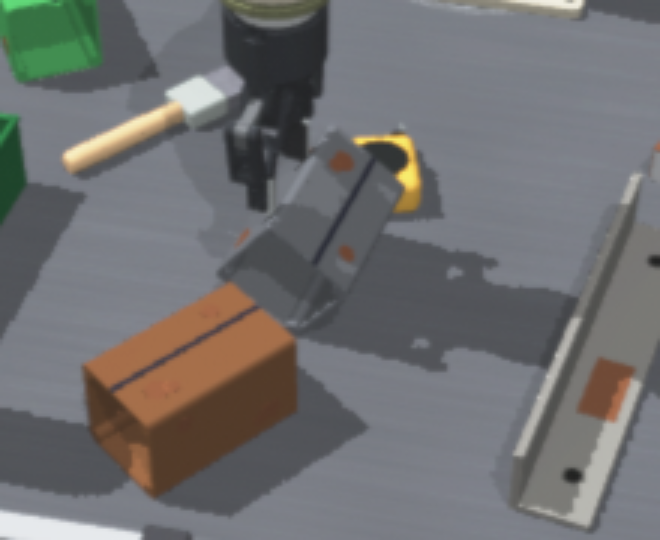

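Emit:
{"name": "arm_command", "arguments": {"targets": "4.8 0 -1 0 0 0; 4.8 0 -0.8 0 0 0; 4.8 0 -0.6 0 0 0; 4.5 0 0 0 0 0; 0 0 0 0 0 0"}}

```text
clock: 22.38
position: [0.517, -0.0579, 0.0762]
ee_rot: [0.758, 0.652, 0.0, -0.0]
ft_force: [-0.6, 0.0, 0.5]
grip_width: 0.701
```

Run:
```python
from h import *
p=cam('scene','s14')
cv2.imwrite('pics/c16.png',cv2.resize(p['frame'][150:330,200:420,::-1],None,fx=3,fy=3))
o=manip.get_obs(); print(o['position'],o['ft_force'])
```

```text
[ 0.51700101 -0.05827144  0.07625499] [ 0.39220048 -0.57542624  0.22555734]
```

View pics/c16.png

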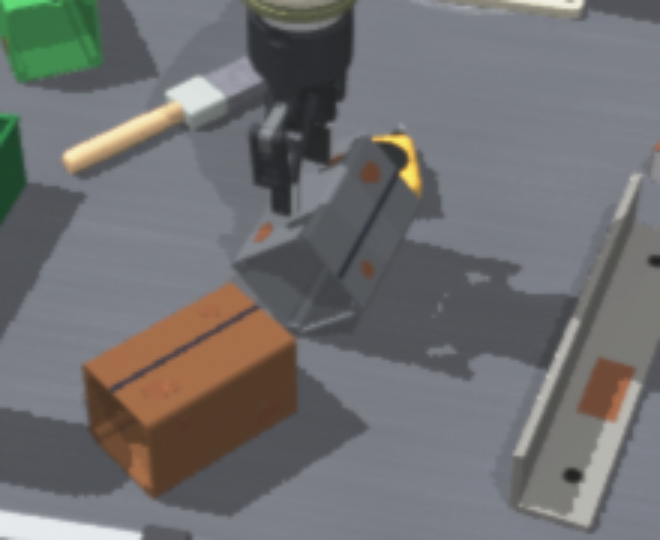

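Emit:
{"name": "arm_command", "arguments": {"targets": "4 0 0 0 0 0; 4 0 0 0 0 0; 4 0 0 0 0 0; 4 0 0 0 0 0; 0 0 0 0 0 0"}}

```text
clock: 23.05
position: [0.5195, -0.0423, 0.0763]
ee_rot: [0.759, 0.652, 0.0, -0.0]
ft_force: [-0.8, 0.1, 0.0]
grip_width: 0.703
```

Run:
```python
from h import *
p=cam('scene','s15')
cv2.imwrite('pics/c17.png',cv2.resize(p['frame'][150:330,200:420,::-1],None,fx=3,fy=3))
p=cam('wrist','w15')
o=manip.get_obs(); print(o['position'],o['ft_force'])
```

```text
[ 0.51938111 -0.04273612  0.07627529] [0.56971924 0.49957042 0.18749457]
```

View pics/c17.png

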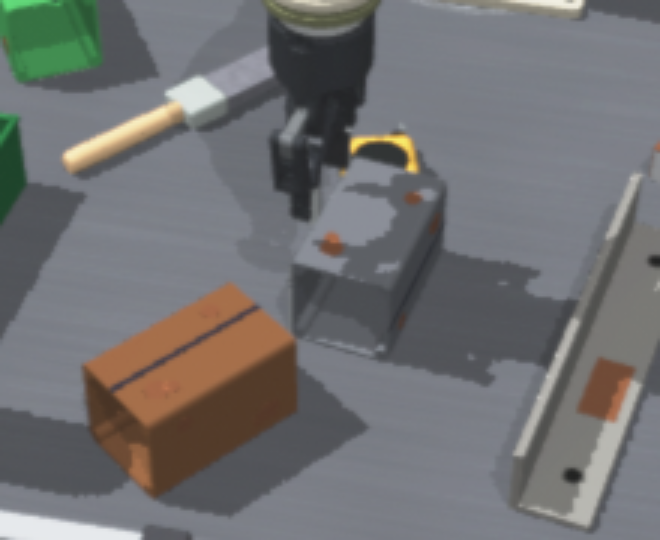

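View pics/w15.png

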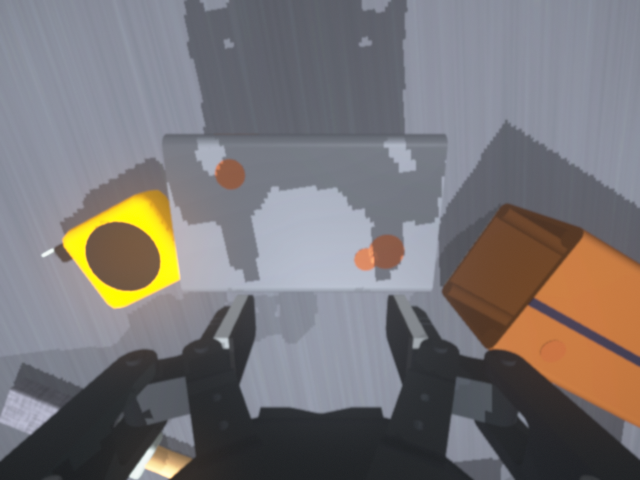

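Run:
```python
from h import *
np.set_printoptions(precision=4,suppress=True)
p=cam('wrist'); o=manip.get_obs(); r=R.from_quat(o['ee_rot'])
for q in [(183,291),(436,290),(446,135),(165,135)]:
    X=ray(p,q,.078); print(X, r.inv().apply(X-o['position'])*1e3)
print('tape',[ray(p,q,.034) for q in [(166,192),(180,280)]])
```

```text
[ 0.4491 -0.0323  0.078 ] [ -0.2177 -71.0678  -1.7126]
[ 0.5799 -0.0517  0.078 ] [ 0.3543 61.1537 -1.7111]
[0.5883 0.0249 0.078 ] [77.3844 57.8689 -1.7095]
[0.462  0.0442 0.078 ] [ 77.3541 -69.9209  -1.7109]
tape [array([0.4341, 0.0158, 0.034 ]), array([ 0.4268, -0.0417,  0.034 ])]
```

Run:
```python
from h import *
np.set_printoptions(precision=4,suppress=True)
p=cam('wrist')
print(proj(p,[(0.4165,0.0144,.034),(0.4315,-0.0381,.034),(.3732,-.059,.034),(.3617,.0009,.034)]))
print('hub',ray(p,(122,256),.034))
s=cam('scene'); cv2.imwrite('pics/c18.png',cv2.resize(s['frame'][170:260,290:380,::-1],None,fx=6,fy=6,interpolation=cv2.INTER_CUBIC))
a=cv2.imread('pics/scene0.png'); cv2.imwrite('pics/c19.png',cv2.resize(a[170:260,290:380],None,fx=6,fy=6,interpolation=cv2.INTER_CUBIC))
t=cv2.imread('pics/t3.png')
w=cv2.imread('pics/w1.png')
```

```text
[[138.6872 198.5173]
 [185.5375 273.9113]
 [110.6747 314.1747]
 [ 61.4781 232.7007]]
hub [ 0.3944 -0.0198  0.034 ]
```

View pics/c18.png

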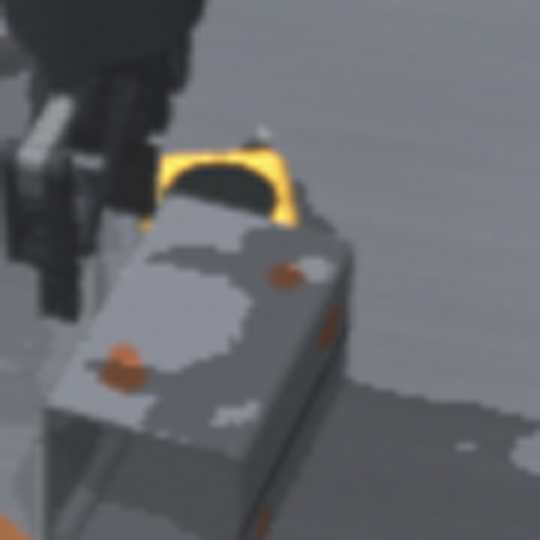

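View pics/c19.png

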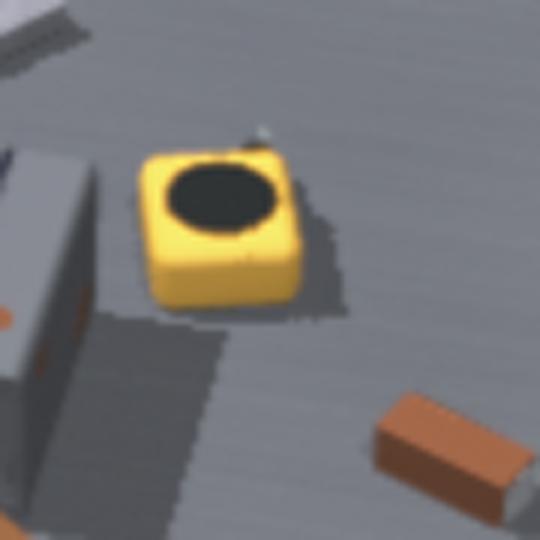

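Emit:
{"name": "arm_command", "arguments": {"targets": "-15 -3 0 0 0 0; -11 -2.5 0 0 0 0; 0 0 25 0 0 0; 0 0 16 0 0 0; 0 0 0 0 0 0"}}

```text
clock: 23.92
position: [0.509, -0.0681, 0.0344]
ee_rot: [0.759, 0.651, -0.001, -0.0]
ft_force: [0.1, 0.3, 0.1]
grip_width: 0.703
```

Emit:
{"name": "arm_command", "arguments": {"targets": "6 0 0 0 0 0; 4 0 0 0 0 0; 2 0 0 0 0 0; 1 0 0 0 0 0"}}

```text
clock: 24.42
position: [0.5122, -0.0544, 0.0355]
ee_rot: [0.759, 0.652, 0.0, 0.0]
ft_force: [-0.4, -0.6, -1.2]
grip_width: 0.703
```

Emit:
{"name": "arm_command", "arguments": {"targets": "1.5 0 -0.5 0 0 0; 0 0 0 0 0 0"}}

```text
clock: 24.68
position: [0.5121, -0.0538, 0.0358]
ee_rot: [0.759, 0.651, -0.0, 0.0]
ft_force: [0.1, -3.3, -2.6]
grip_width: 0.705
```

Emit:
{"name": "arm_command", "arguments": {"targets": "2 0 -1 0 0 0; 0 0 0 0 0 0"}}

```text
clock: 24.92
position: [0.5125, -0.0512, 0.0368]
ee_rot: [0.759, 0.651, -0.0, -0.0]
ft_force: [-0.5, -4.0, -1.7]
grip_width: 0.701
```

Contact; same arc again.

Emit:
{"name": "arm_command", "arguments": {"targets": "3.2 0 -3.8 0 0 0; 3.4 0 -3.8 0 0 0; 3.5 0 -3.6 0 0 0; 3.6 0 -3.4 0 0 0; 0 0 0 0 0 0"}}

```text
clock: 25.55
position: [0.5149, -0.0372, 0.0517]
ee_rot: [0.759, 0.652, 0.0, 0.0]
ft_force: [-0.5, -3.2, -0.5]
grip_width: 0.7
```

Run:
```python
from h import *
p=cam('scene','s16')
cv2.imwrite('pics/c20.png',cv2.resize(p['frame'][150:330,200:420,::-1],None,fx=3,fy=3))
o=manip.get_obs(); print(o['position'],o['ft_force'])
```

```text
[ 0.51478708 -0.03752916  0.05154384] [-0.49849419 -2.15503633 -0.59133837]
```

View pics/c20.png

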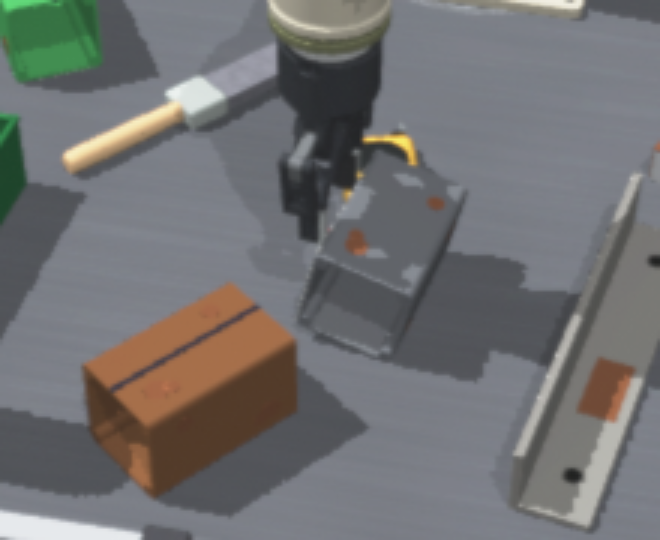

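Tipping (about 0.22 rad). Continue.

Emit:
{"name": "arm_command", "arguments": {"targets": "3.9 0 -3.2 0 0 0; 3.9 0 -3 0 0 0; 4.2 0 -2.8 0 0 0; 4.2 0 -2.7 0 0 0; 4.4 0 -2.3 0 0 0"}}

```text
clock: 26.22
position: [0.5179, -0.0169, 0.0656]
ee_rot: [0.759, 0.651, 0.0, -0.0]
ft_force: [-0.4, -1.0, 0.4]
grip_width: 0.703
```

Emit:
{"name": "arm_command", "arguments": {"targets": "4.5 0 -2.2 0 0 0; 4.6 0 -1.9 0 0 0; 4.7 0 -1.8 0 0 0; 4.8 0 -1.4 0 0 0; 4.8 0 -1.2 0 0 0"}}

```text
clock: 26.85
position: [0.5213, 0.0062, 0.074]
ee_rot: [0.759, 0.651, 0.0, -0.0]
ft_force: [0.5, -0.4, -0.7]
grip_width: 0.705
```

Emit:
{"name": "arm_command", "arguments": {"targets": "4.8 0 -1 0 0 0; 4.8 0 -0.8 0 0 0; 4.8 0 -0.6 0 0 0; 4.5 0 0 0 0 0; 0 0 0 0 0 0"}}

```text
clock: 27.48
position: [0.5242, 0.0249, 0.0762]
ee_rot: [0.759, 0.652, 0.0, -0.0]
ft_force: [0.1, -0.5, -0.1]
grip_width: 0.705
```

Run:
```python
from h import *
p=cam('scene','s17')
cv2.imwrite('pics/c21.png',cv2.resize(p['frame'][150:330,240:460,::-1],None,fx=3,fy=3))
o=manip.get_obs(); print(o['position'],o['ft_force'])
```

```text
[0.52409627 0.02460506 0.07624185] [0.31873334 0.25109434 0.39526896]
```

View pics/c21.png

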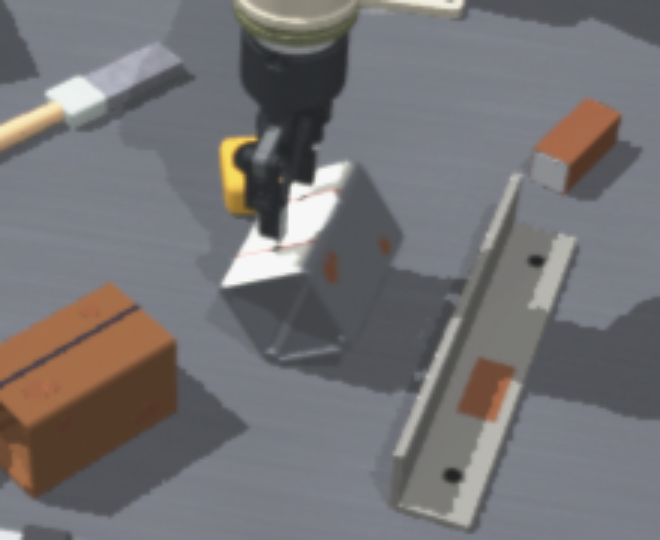

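Emit:
{"name": "arm_command", "arguments": {"targets": "4 0 0 0 0 0; 4 0 0 0 0 0; 4 0 0 0 0 0; 4 0 0 0 0 0; 0 0 0 0 0 0"}}

```text
clock: 28.15
position: [0.5266, 0.0407, 0.0763]
ee_rot: [0.759, 0.652, 0.0, -0.0]
ft_force: [0.7, -0.4, -0.5]
grip_width: 0.703
```

Run:
```python
from h import *
p=cam('wrist','w18')
o=manip.get_obs(); print(o['position'],o['ft_force'])
```

```text
[0.52652667 0.04039892 0.0762518 ] [-0.35275543  0.32470833 -0.05048003]
```

View pics/w18.png

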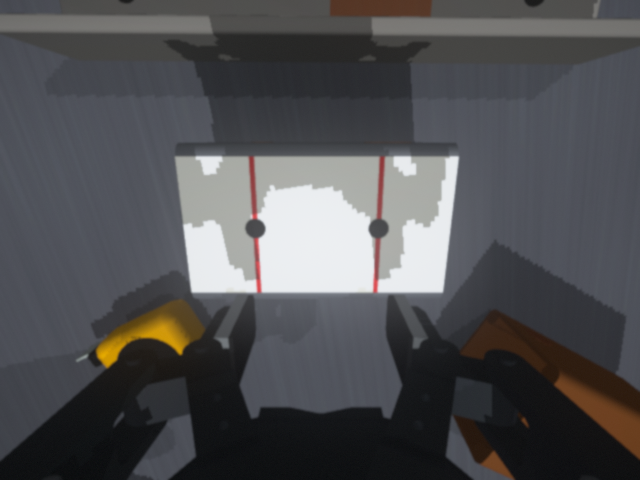

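Run:
```python
import cv2
a=cv2.imread('pics/w18.png'); 
import numpy as np
for u in (60,120,200,300,450,520,580): print(u,[int(x) for x in a[10:75:1,u].mean(1)])
```

```text
60 [78, 77, 77, 80, 88, 99, 107, 111, 112, 113, 113, 113, 114, 115, 115, 116, 116, 116, 115, 113, 108, 100, 87, 74, 68, 67, 66, 66, 67, 66, 66, 67, 67, 66, 67, 67, 67, 67, 67, 67, 67, 67, 68, 70, 75, 79, 81, 81, 81, 81, 81, 80, 81, 79, 77, 75, 74, 74, 74, 73, 72, 72, 71, 71, 71]
120 [77, 78, 77, 78, 85, 95, 106, 113, 115, 115, 116, 116, 116, 116, 118, 118, 119, 118, 118, 118, 113, 107, 97, 82, 72, 69, 67, 68, 68, 69, 69, 68, 69, 67, 68, 68, 67, 68, 68, 68, 68, 68, 68, 68, 68, 68, 68, 67, 68, 69, 70, 72, 73, 74, 74, 73, 74, 74, 73, 72, 72, 73, 73, 73, 73]
200 [79, 78, 79, 79, 82, 90, 102, 110, 115, 117, 117, 118, 119, 119, 119, 121, 120, 121, 120, 119, 117, 112, 105, 93, 79, 71, 68, 69, 67, 68, 68, 68, 69, 68, 66, 59, 50, 43, 42, 42, 42, 42, 42, 42, 42, 42, 40, 42, 41, 41, 42, 44, 46, 47, 46, 48, 47, 47, 47, 48, 47, 47, 47, 48, 47]
300 [78, 79, 80, 79, 78, 77, 76, 76, 77, 78, 78, 78, 80, 79, 80, 78, 79, 78, 78, 78, 75, 72, 65, 59, 49, 43, 39, 39, 39, 40, 39, 39, 39, 39, 39, 39, 39, 39, 39, 38, 39, 39, 40, 39, 39, 38, 38, 38, 39, 39, 40, 40, 42, 44, 44, 45, 44, 45, 44, 45, 44, 44, 45, 
[... 152 characters left out ...]
, 68, 68, 68, 68, 69, 68, 68, 69, 68, 69, 68, 69, 68, 68, 69, 69, 69, 69, 68, 69, 68, 69, 71, 73, 74, 73, 74, 73, 74, 74, 74, 74, 73, 74]
520 [78, 79, 79, 80, 79, 80, 81, 85, 93, 105, 114, 117, 118, 118, 118, 118, 118, 118, 118, 117, 118, 118, 116, 114, 110, 100, 86, 73, 68, 67, 67, 68, 67, 68, 67, 68, 67, 68, 68, 68, 68, 67, 67, 67, 68, 67, 68, 68, 68, 68, 68, 68, 68, 71, 73, 75, 76, 76, 75, 75, 75, 76, 76, 75, 76]
580 [77, 78, 78, 77, 78, 77, 78, 80, 87, 97, 107, 113, 114, 115, 114, 115, 116, 116, 116, 116, 116, 116, 116, 114, 110, 102, 90, 78, 69, 66, 65, 65, 66, 65, 67, 66, 65, 67, 65, 66, 65, 66, 66, 66, 66, 67, 66, 66, 66, 66, 67, 66, 68, 72, 78, 82, 83, 82, 82, 83, 83, 82, 82, 83, 83]
```

Run:
```python
from h import *
np.set_printoptions(precision=4,suppress=True)
p=cam('wrist'); o=manip.get_obs(); r=R.from_quat(o['ee_rot'])
g=cv2.cvtColor(p['frame'],cv2.COLOR_RGB2GRAY).astype(float)
us=np.r_[50:190:5,430:590:5]
vs=[]
for u in us:
    c=g[24:45,u]; k=np.argmin(np.diff(cv2.GaussianBlur(c[:,None],(1,5),0).ravel())); vs.append(24.5+k)
P=np.array([ray(p,(u,v),.06) for u,v in zip(us,vs)]); m=np.polyfit(P[:,0],P[:,1],1); print('fence yaw',np.arctan(m[0]),'y at .53',np.polyval(m,.53),np.std(P[:,1]-np.polyval(m,P[:,0])))
Q=(P-o['position'])@r.as_matrix(); print('fence face in tool x: at y=-65,65',np.polyval(np.polyfit(Q[:,1],Q[:,0],1),[-65,0,65])*1e3)
# tube near top edge
us=np.arange(195,440,5); vs=[]
for u in us:
    c=g[280:300,u]; k=np.argmin(np.diff(c)); vs.append(280.5+k)
B=np.array([ray(p,(u,v),.078) for u,v in zip(us,vs)]); B=(B-o['position'])@r.as_matrix(); print('tube near edge',np.polyval(np.polyfit(B[:,1],B[:,0],1),[-65,65])*1e3)
for q in [(190,292),(444,292),(458,150),(177,150),(458,143),(177,143)]:
    print(q,r.inv().apply(ray(p,q,.078)-o['position'])*1e3)
print('foot',[r.inv().apply(ray(p,q,0)-o['position'])*1e3 for q in [(120,61),(520,64)]])
```

```text
fence yaw -0.15834650702185663 y at .53 0.16404250290352054 0.00011757341456740639
fence face in tool x: at y=-65,65 [ 534.8662  122.8226 -289.2209]
tube near edge [ 25.7669 -26.6086]
(190, 292) [ -0.6917 -67.4621  -1.7183]
(444, 292) [-0.6738 65.4602 -1.7222]
(458, 150) [70.9224 64.116  -1.7225]
(177, 150) [ 70.8784 -65.2862  -1.7186]
(458, 143) [74.0098 63.742  -1.7225]
(177, 143) [ 73.9649 -64.8991  -1.7187]
foot [array([ 123.3453, -126.711 ,   76.2829]), array([121.7444, 128.0935,  76.2754])]
```

Emit:
{"name": "arm_command", "arguments": {"targets": "-13 -1 0 0 0 0.006; -13 0 0 0 0 0; 0 0 40 0 0 0; 0 0 35 0 0 0; 0 0 10 0 0 0", "grip": 80}}

```text
clock: 28.88
position: [0.5201, 0.0134, -0.0102]
ee_rot: [0.761, 0.649, -0.001, -0.0]
ft_force: [0.5, 0.1, 1.0]
grip_width: 0.939
```

Emit:
{"name": "arm_command", "arguments": {"targets": "0 0 0 0 0 0; 7 0 0 0 0 0; 4 0 0 0 0 0; 3 0 0 0 0 0; 3 0 0 0 0 0"}}

```text
clock: 29.5
position: [0.5244, 0.0315, -0.0084]
ee_rot: [0.761, 0.649, 0.0, 0.0]
ft_force: [-0.3, -5.2, 2.1]
grip_width: 0.935
```

Emit:
{"name": "arm_command", "arguments": {"targets": "3 0 0 0 0 0; 3 0 0 0 0 0; 3 0 0 0 0 0; 3 0 0 0 0 0; 0 0 0 0 0 0"}}

```text
clock: 30.12
position: [0.5262, 0.0441, -0.0088]
ee_rot: [0.761, 0.649, 0.0, -0.0]
ft_force: [-0.3, -1.9, 0.6]
grip_width: 0.935
```

Run:
```python
from h import *
p=cam('wrist','w20')
o=manip.get_obs(); print(o['position'],o['ft_force'],o['ee_rot'])
```

```text
[ 0.52616806  0.04410057 -0.00875602] [-0.16365405 -0.50318804 -0.73652605] [ 7.60510290e-01  6.49325787e-01  2.41302887e-04 -2.50092104e-04]
```

View pics/w20.png

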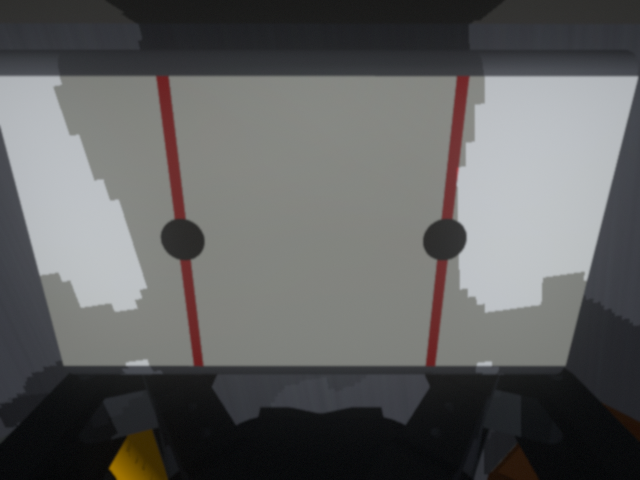

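Emit:
{"name": "arm_command", "arguments": {"targets": "4 0 0 0 0 0; 4 0 0 0 0 0; 4 0 0 0 0 0; 4 0 0 0 0 0; 2 0 0 0 0 0"}}

```text
clock: 30.8
position: [0.529, 0.0616, -0.0087]
ee_rot: [0.761, 0.649, 0.0, -0.0]
ft_force: [-0.8, -4.2, -0.3]
grip_width: 0.933
```

Run:
```python
from h import *
p=cam('scene','s21'); cv2.imwrite('pics/c22.png',cv2.resize(p['frame'][180:330,310:460,::-1],None,fx=4,fy=4,interpolation=cv2.INTER_CUBIC))
p=cam('top','t21'); cv2.imwrite('pics/c23.png',cv2.resize(p['frame'][165:315,210:350,::-1],None,fx=4,fy=4,interpolation=cv2.INTER_CUBIC))
o=manip.get_obs(); print(o['position'],o['ft_force'],o['ee_rot'])
```

```text
[ 0.52898365  0.06179351 -0.00874596] [-0.6579582  -1.36682995  0.10912541] [ 7.60539945e-01  6.49291105e-01  1.50576885e-04 -1.75645125e-04]
```

View pics/c22.png

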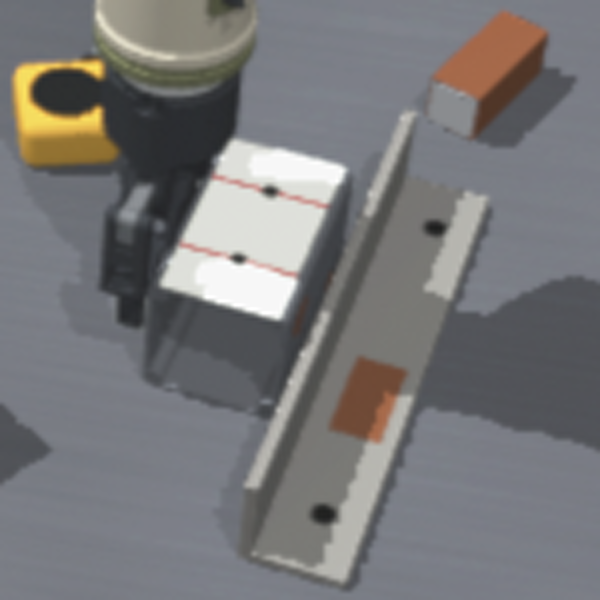

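View pics/c23.png

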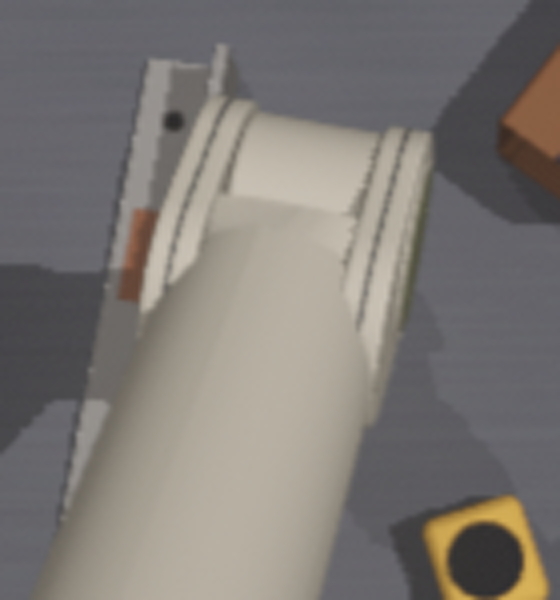

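Emit:
{"name": "arm_command", "arguments": {"targets": "2 0 0 0 0 0; 2 0 0 0 0 0; 1 0 0 0 0 0; 1 0 0 0 0 0"}}

```text
clock: 31.4
position: [0.5298, 0.0671, -0.0087]
ee_rot: [0.761, 0.649, -0.0, -0.0]
ft_force: [-0.4, -2.7, -0.1]
grip_width: 0.934
```

Run:
```python
from h import *
p=cam('scene','s22'); cv2.imwrite('pics/c24.png',cv2.resize(p['frame'][200:300,340:420,::-1],None,fx=7,fy=6,interpolation=cv2.INTER_CUBIC))
p=cam('wrist','w22')
o=manip.get_obs(); print(o['position'],o['ft_force'],o['ee_rot'])
```

```text
[ 0.52985174  0.06726757 -0.00876434] [-0.31321871 -2.34160777 -0.4838784 ] [ 7.60659439e-01  6.49151146e-01  1.66612651e-05 -8.61862422e-05]
```

View pics/c24.png

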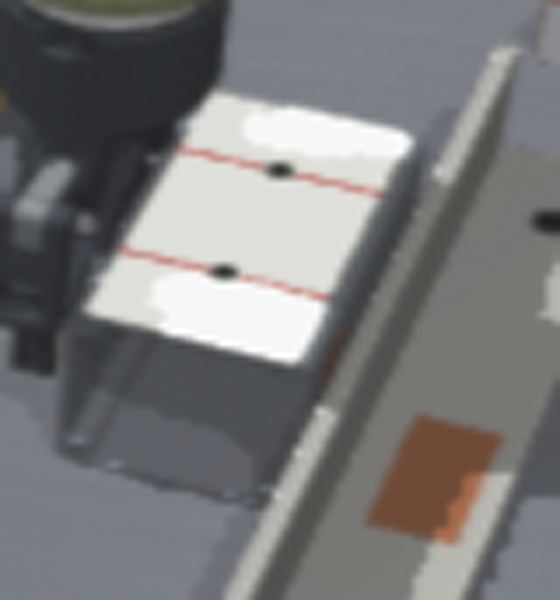

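View pics/w22.png

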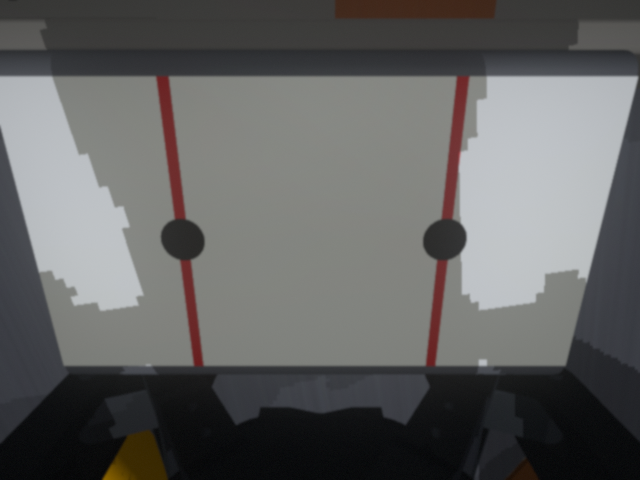

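Emit:
{"name": "arm_command", "arguments": {"targets": "1 0 0 0 0 0; 1 0 0 0 0 0; 0 0 0 0 0 0"}}

```text
clock: 31.88
position: [0.5302, 0.0693, -0.0087]
ee_rot: [0.761, 0.649, 0.0, -0.0]
ft_force: [0.6, -2.2, -0.9]
grip_width: 0.937
```

Emit:
{"name": "arm_command", "arguments": {"targets": "0.7 0 0 0 0 0; 0 0 0 0 0 0"}}

```text
clock: 32.12
position: [0.5303, 0.0698, -0.0087]
ee_rot: [0.761, 0.649, 0.0, -0.0]
ft_force: [-0.7, -2.8, -1.0]
grip_width: 0.937
```

Run:
```python
from h import *
np.set_printoptions(precision=4,suppress=True)
p=cam('wrist','w23'); o=manip.get_obs(); r=R.from_quat(o['ee_rot']); print(o['position'],o['ft_force'])
g=cv2.cvtColor(p['frame'],cv2.COLOR_RGB2GRAY).astype(float)
for u in (100,250,450,560): print(u,[int(x) for x in g[10:85,u]])
for z,v in ((.06,20),(.06,51),(.076,51),(.078,75),(.08,75)): print(z,v,(r.inv().apply(ray(p,(320,v),z)-o['position'])*1e3))
```

```text
[ 0.5303  0.0698 -0.0087] [-0.2558 -3.1804 -0.4443]
100 [56, 56, 56, 57, 57, 57, 57, 57, 58, 57, 57, 58, 58, 58, 58, 59, 58, 58, 57, 55, 55, 55, 56, 57, 57, 59, 58, 58, 58, 59, 59, 58, 58, 59, 59, 59, 60, 60, 57, 54, 47, 45, 45, 47, 47, 47, 48, 49, 49, 50, 51, 50, 51, 52, 52, 52, 52, 53, 53, 55, 54, 55, 55, 55, 59, 76, 99, 119, 125, 126, 127, 126, 127, 127, 127]
250 [59, 59, 59, 59, 60, 59, 58, 59, 61, 59, 60, 59, 59, 60, 60, 60, 60, 60, 58, 58, 56, 57, 57, 59, 59, 59, 60, 61, 61, 61, 61, 62, 61, 61, 62, 61, 62, 61, 59, 56, 49, 47, 46, 47, 47, 49, 50, 49, 51, 50, 51, 51, 52, 53, 54, 54, 55, 56, 54, 57, 56, 57, 58, 58, 63, 79, 104, 124, 131, 133, 132, 132, 133, 132, 133]
450 [46, 46, 46, 46, 47, 46, 46, 45, 48, 48, 46, 47, 46, 48, 47, 46, 47, 47, 47, 49, 52, 55, 57, 56, 58, 59, 59, 60, 59, 60, 61, 60, 59, 61, 61, 60, 61, 60, 59, 54, 48, 45, 46, 46, 47, 48, 48, 49, 49, 50, 50, 52, 51, 53, 53, 54, 54, 57, 56, 59, 58, 59, 60, 60, 64, 82, 105, 125, 131, 133, 133, 133, 133, 132, 134]
560 [56, 57, 57, 56, 56, 57, 57, 58, 57, 58, 58, 58, 58, 58, 57, 58, 58, 58, 58, 58, 57, 56, 56, 57, 57, 59, 59, 59, 59, 59, 59, 59, 60, 60, 60, 62, 61, 61, 60, 55, 50, 47, 47, 50, 52, 54, 57, 58, 60, 61, 63, 65, 67, 68, 68, 70, 72, 74, 75, 76, 78, 78, 80, 81, 87, 111, 146, 174, 184, 185, 186, 186, 186, 186, 186]
0.06 20 [102.7586   0.6023 -68.7039]
0.06 51 [ 96.0929   0.6007 -68.7049]
0.076 51 [ 92.4768   0.6095 -84.7054]
0.078 75 [ 87.674    0.6095 -86.7062]
0.08 75 [ 87.3371   0.6106 -88.7062]
```

Emit:
{"name": "arm_command", "arguments": {"targets": "0.7 0 0 0 0 0; 0 0 0 0 0 0"}}

```text
clock: 32.42
position: [0.5302, 0.0698, -0.0087]
ee_rot: [0.761, 0.649, -0.0, 0.0]
ft_force: [-1.8, -6.1, -0.5]
grip_width: 0.939
```

Emit:
{"name": "arm_command", "arguments": {"targets": "0.7 0 0 0 0 0; 0 0 0 0 0 0"}}

```text
clock: 32.67
position: [0.5302, 0.0698, -0.0087]
ee_rot: [0.761, 0.649, -0.001, 0.0]
ft_force: [-2.5, -7.9, 1.5]
grip_width: 0.935
```

Emit:
{"name": "arm_command", "arguments": {"targets": "-1 0 0 0 0 0; 0 0 0 0 0 0"}}

```text
clock: 32.92
position: [0.5303, 0.0698, -0.0087]
ee_rot: [0.761, 0.649, -0.0, 0.0]
ft_force: [-1.3, -5.4, -0.1]
grip_width: 0.936
```

Run:
```python
from h import *
p=cam('scene','s24'); cv2.imwrite('pics/c25.png',cv2.resize(p['frame'][200:300,340:420,::-1],None,fx=7,fy=6,interpolation=cv2.INTER_CUBIC))
o=manip.get_obs(); print(o['position'],o['ft_force'])
```

```text
[ 0.53025447  0.06983973 -0.00873353] [-0.94706756 -5.16238616 -0.82939163]
```

View pics/c25.png

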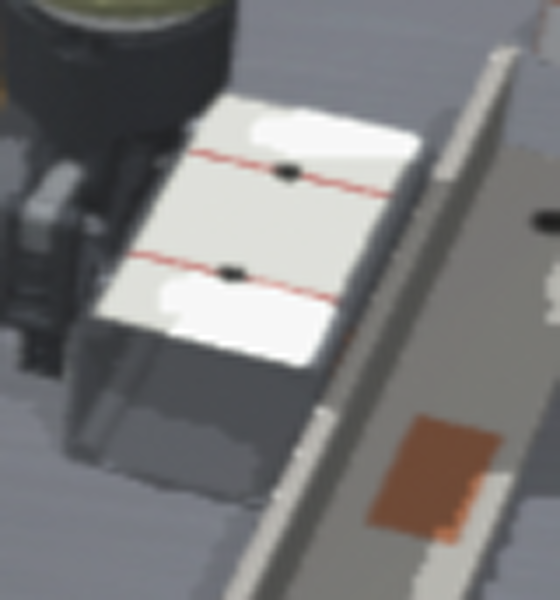

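Run:
```python
from h import *
p=cam('scene')
s=lambda u,v,z: ray(p,(340+u/7,200+v/6),z)
yaw=-.158; n=np.array([-np.sin(yaw),np.cos(yaw),0]); 
F=[s(*q,.06)@n for q in [(492,50),(320,405),(225,597)]]; print('fence top front s',F)
print('white far',[s(*q,.08)@n for q in [(424,138),(397,194),(340,299),(315,366)]],'white near',[s(*q,.08)@n for q in [(220,97),(190,152),(130,255),(95,317)]])
print('foot bottom corner tube', s(262,505,0)@n, s(262,505,.004)@n)
```

```text
fence top front s [np.float64(0.24889659889173546), np.float64(0.24976807962104033), np.float64(0.2496311468254364)]
white far [np.float64(0.24511982404371477), np.float64(0.24542351393203837), np.float64(0.24411235291358435), np.float64(0.24656304501728185)] white near [np.float64(0.17596045740456165), np.float64(0.17631727688848683), np.float64(0.1758334252838657), np.float64(0.17587802984404793)]
foot bottom corner tube 0.23602863017745854 0.23678012182541755
```

Emit:
{"name": "arm_command", "arguments": {"targets": "-2 0 0 0 0 0; -10 0 0 0 0 0; -15 0 0 0 0 0; 0 0 -50 0 0 0; 0 0 -50 0 0 0"}}

```text
clock: 33.65
position: [0.5255, 0.0419, 0.0923]
ee_rot: [0.761, 0.648, -0.001, -0.0]
ft_force: [1.2, 0.8, 0.7]
grip_width: 0.937
```

Emit:
{"name": "arm_command", "arguments": {"targets": "-30 0 -50 0 0 0; -50 0 -40 0 0 0; -50 0 0 0 0 0; -50 0 0 0 0 0; -50 0 0 0 0 0"}}

```text
clock: 34.28
position: [0.4892, -0.1846, 0.1805]
ee_rot: [0.761, 0.649, 0.001, -0.0]
ft_force: [0.7, 0.0, -0.1]
grip_width: 0.937
```

Emit:
{"name": "arm_command", "arguments": {"targets": "-50 0 0 0 0 0; -50 0 0 0 0 0; 0 0 0 0 0 0"}}

```text
clock: 34.65
position: [0.4711, -0.287, 0.1805]
ee_rot: [0.764, 0.646, -0.001, 0.001]
ft_force: [-0.1, 0.3, -0.3]
grip_width: 0.937
```

Run:
```python
from h import *
p=cam('top','t30'); cv2.imwrite('pics/c30.png',cv2.resize(p['frame'][165:315,210:410,::-1],None,fx=4,fy=4,interpolation=cv2.INTER_CUBIC))
s=cam('scene','s30'); cv2.imwrite('pics/c31.png',cv2.resize(s['frame'][200:300,340:420,::-1],None,fx=7,fy=6,interpolation=cv2.INTER_CUBIC))
a=cv2.imread('pics/scene0.png').astype(int); d=np.abs(a-s['frame'][:,:,::-1]).max(2); 
print(manip.get_obs()['position'])
```

```text
[ 0.47343141 -0.2823757   0.18014074]
```

View pics/c30.png

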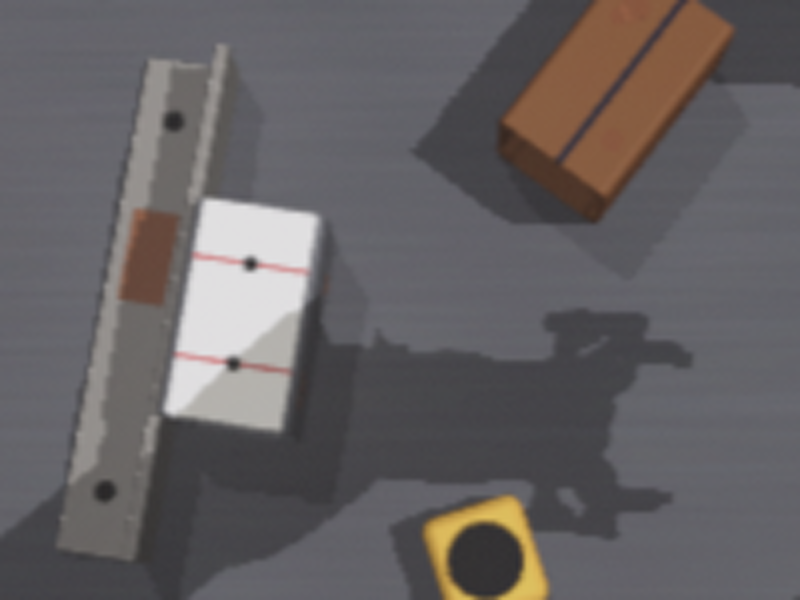

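View pics/t30.png

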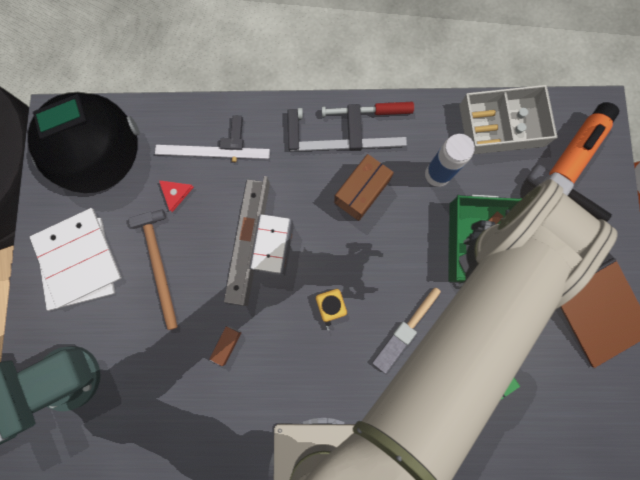

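View pics/c31.png

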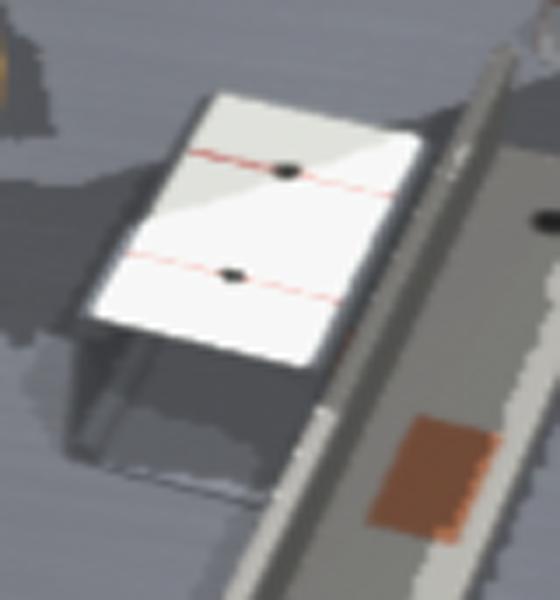

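Run:
```python
from h import *
p=cam('top')
t=lambda u,v,z: ray(p,(210+u/4,165+v/4),z)
yaw=-.156; n=np.array([-np.sin(yaw),np.cos(yaw),0]); x=np.array([np.cos(yaw),np.sin(yaw),0])
f=lambda P:(round(P@n*1e3,1),round(P@x*1e3,1))
print('fence front top',[f(t(*q,.06)) for q in [(228,48),(208,190),(158,425),(138,556)]])
print('white far',[f(t(*q,.08)) for q in [(205,198),(164,415)]],'near',[f(t(*q,.08)) for q in [(320,214),(283,433)]])
```

```text
fence front top [(np.float64(243.1), np.float64(676.2)), (np.float64(239.6), np.float64(586.0)), (np.float64(244.1), np.float64(440.3)), (np.float64(241.9), np.float64(362.5))]
white far [(np.float64(236.9), np.float64(576.7)), (np.float64(238.0), np.float64(445.2))] near [(np.float64(167.4), np.float64(577.3)), (np.float64(167.4), np.float64(445.5))]
```

```bash
python3 -c "
from workcell import manip
print(manip.hand_in(), manip.get_obs()['clock'])"
```

```text
the job is handed in; nothing more can be done
the job is handed in; nothing more can be done
```

The job is handed in at about 35 s of the 72 s allowed; no verdict comes back, so what follows rests on my own checks.

**What I did**
- **Offcut:** I gripped the smaller rusty offcut and released it in the green scrap tray. The wrist picture showed it lying inside.
- **Tube:** I turned it square by pushing low with the open fingers, then rolled it two quarter turns by pushing up and over near its top edge. It landed flat and square both times, and the white face with the red lines is on top. I then slid it up to the fence.

**Last checks**
- **Fit against the fence:** At the end the tube stopped moving while the push force rose to about 8 N, which I took as contact. In the top view the tube's face and the fence agree within about 1 mm, and the two ends differ by about 1 mm. The tube's middle is about 8 mm from the fence's middle.
- **Fence and other things:** The fence's ends and holes are at the same pixels as at the start. The listed bystanders look unmoved by eye in the final top picture.

**What disagreed**
- **First grasp:** It closed above the offcut and missed. The fingertips turned out to be about 28 mm farther back than the given tool frame says. I measured this by touching the table with the nearly closed fingers, which gave one brief reading of about 31 N. I used the measured offset from then on.
- **Camera scatter:** The scene and top cameras differ by about 5 mm. The scene view put the tube about 2 mm into the fence, which I read as touching within that scatter.
- **Offcut at the end:** The arm covered part of the tray in the last top picture, so the offcut was not seen again after it was dropped.

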